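Load the curing tray and hang it in the lamp box

ROBOT

A 6-joint arm with a two-finger parallel gripper is mounted at the origin on the work surface. World frame = base frame: x ahead of the robot, y to its left, z up, the work surface at z = 0. Lengths are in m, angles in degrees, forces in N, time in s.
With the tool pointing down it reaches from about 0.375 to 0.9 m from the base axis. Payload 3.1 kg.
Tool frame: the origin (TCP) lies at the very end of the fingers, on their centre line; the grasp point (between the pads) lies 19 mm behind it; z points along the fingers, y is the direction in which the jaws open and shut (so a half turn about z gives the same grasp; the last joint's range is limited). The gripper opens to 87 mm and grips with 3 to 60 N. Pads are 19 mm wide; open, the fingers measure 117 mm over their backs; the gripper's body (75 mm by 190 mm) begins 51 mm behind the grasp point.
Start: joints at [65.804, 30.224, 82.088, -0, 67.689, -10.227], TCP at [0.151, 0.607, 0.223] pointing down, gripper open.
Joint ranges: [-176.69, 176.69], [-43.24, 126.21], [12.49, 139.97], [-82, 262], [0, 151.66], [-163.58, 163.58]. Speed limits (degrees/s): [159.86, 159.86, 180, 180, 180, 180].

INTERFACE

Orientations are given as a 3x3 rotation matrix whose columns are the frame's x, y, z axes.
In Python, from bench import monitor, capture, ticket, finder gives the robot as it stands. The module is installed in compiled form; this text tells all that it offers.
- The arm moves only by the shell command python3 -m crank 'ROWS' [FORCE]. ROWS is JSON, a list of rows, each a list of 3 entries, a list of its own where there are three numbers: the shift along the tool's x, y, z scaled (see below), then the turn, a rotation vector about the tool's x, y, z scaled (see below), then the gripper command: -1 is fully open, 1 is shut, values between are in proportion. A call has 1 to 5 rows; each row is the pose to reach, as a shift and turn from the pose commanded when the call began, along the tool's axes at that moment; what a row does not reach only later rows make up. The controller multiplies each number of a shift by 200 mm and each number of a turn by 30 degrees. A row lasts 1/12 s, in which the tool goes at most 41.7 mm and 7.16 degrees, less where a joint would pass 70% of its speed; a pose out of reach is approached as far as the arm can. A call with a number of a shift or a turn outside -1 to 1 is refused whole. A call with a gripper value outside its range is refused whole. The fingers move at their own pace and stop on an object; FORCE is the grip in N (left out, the last holds). Time passes only in rows, so rows that repeat a pose let the fingers close. It gives the time, the measured TCP pose, the force and the opening at its end, in the units of the state.
- monitor.get_obs(): the state, without advancing time (a new reading comes with each control period).
- capture(name): name is "scene" or "top" or "wrist"; returns a dict with "frame" (384x512x3 uint8, red, green, blue), "fx", "fy", "cx", "cy" (pixels), "world_from_camera" (4x4, takes a point from camera to world coordinates); the wrist camera has in their place "mount" (4x4, takes a point from camera to tool coordinates, whose origin is the TCP and whose axes are the flange's). Camera axes: x right, y down, z forward; pixel columns grow to the right and rows downward; lengths in m; the calibration is good to about 2 mm. The wrist camera is an equidistant fisheye: a pixel r from the principal point sees the ray r / f radians off the axis. A picture is of the moment at which its call begins: read the wrist's pose just before it. There is no depth.
- ticket.finish_job(): hands the job in, once; it reports no verdict.
Trained networks look in the newest picture that a camera, given by its name, has taken for a name from the list of things; names that differ only in an ending like _2 or _b are one class to them, and where a whole thing is asked for, a point or a joint stands for the part that bears it (a point fixed in the world has none). Each returns a list of dicts, best first, with "confidence" (0 to 1); they miss things now and then, are a little off and sometimes report something else, mostly with a low value. They report only what shows in the picture. A call takes as long as a camera call. They do not tell look-alikes from the thing itself.
- finder.cut_out(query, camera): "mask" (384x512 bool, what is visible of it) and "extent" ([left, top, width, height] in pixels, round what is visible of it).
The state is a dict: "time": time; "joint_pos": joint angles; "joint_vel": joint speeds; "effort": joint torques, N m; "eef_pos": TCP position; "ee_rot": TCP orientation; "force": force on the tool from outside, world axes, zero at the start; "torque": the same for the moment, N m; "finger_gap": finger opening in m.
Only numpy, scipy, OpenCV 4.12 (cv2) and the standard library are available. Lean on these libraries where they do the work, as an engineer would, in place of code of your own. Each camera call takes 0.05 s, during which the arm holds its last target. There are 200 camera calls.

TASK

Finish the pinwheel layer on the plywood tray by setting the two loose wagon bodies flat into the two empty places, matching the two already there, and let go of them. Then lift the loaded tray by its post and lower it level through the hatch in the lid of the lamp box, and finish still holding it there by the post, with the wagon bodies and their stubs wholly below the lid and the tray hanging clear of the lamp glass. Do not shift the tin, the glue bottle, the vial or the jar.

Things in the scene. Friction and masses are not known exactly. Their poses are not given: they have to be found in the camera images.
- tray: Loose square plywood slab 136 x 136 x 8 mm with an upright square post 16 x 16 mm at its centre, top 108 mm above the slab's underside. 160 g, loaded 400 g. Origin: centre of the underside; z up, x and y along the edges of slab and post. Four wagon bodies lie on it in a pinwheel round the post, 4 mm apart, in a square of 126 mm; two are there already, lengths along the tray's y.
- post (a point): Place to grip the tray: on the axis of its post, 85 mm above the slab's underside, 23 mm below the post's top. The stubs of bodies on the tray reach 56 mm above the slab's underside: keep fingertips above that.
- place_1 (a point): First empty place, moves with the tray: where the middle of a body's stub comes when the body sits flat on the tray, at (-25, -40, 45) mm in the tray's frame, the body's 76 mm length along the tray's x. Either loose body may go in either place. Other stubs are near: do not open the fingers beyond about 50 mm when setting down.
- place_2 (a point): Second empty place, likewise, at (25, 40, 45) mm in the tray's frame; the body's length along the tray's x.
- body_1_stub (a point): First loose wagon body, standing on the bench. Grey moulded wagon body, upside down: ribbed block 76 (x) x 46 (y) x 26 mm high, with a square stub 16 x 16 x 22 mm (faces along x and y) on the middle of its top to lift it by; 48 mm high in all, about 60 g. This point is the middle of the stub, 37 mm above the underside. A half turn makes no difference.
- body_2_stub (a point): Second loose wagon body, standing on the bench. Grey moulded wagon body, upside down: ribbed block 76 (x) x 46 (y) x 26 mm high, with a square stub 16 x 16 x 22 mm (faces along x and y) on the middle of its top to lift it by; 48 mm high in all, about 60 g. This point is the middle of the stub, 37 mm above the underside. A half turn makes no difference.
- body_3_stub (a point): Wagon body already on the tray, its length along the tray's y. Same shape as the loose ones; point at the middle of its stub.
- body_4_stub (a point): The other wagon body already on the tray, its length along the tray's y. Same shape; point at the middle of its stub.
- lampbox: Fixed lamp box 200 x 200 x 120 mm, grey with amber walls, a square hatch in the middle of its lid. Origin: centre of its underside. Inside it is empty down to the lamp glass, 20 mm above the bench (100 mm below the lid's top).
- hatch (a point): Centre of the hatch, level with the lid's top, 120 mm above the bench; x and y along its edges. Opening 138 x 138 mm: 2 mm more than the slab, any quarter turn fits; lid 8 mm thick. A 45 degree bevelled lip rises 6 mm above the lid, 150 mm wide at its top. With the slab's underside 75 mm below the lid's top the stubs are 19 mm below it and the slab 25 mm above the glass.
- tin: Bystander, to be left where it is: low closed steel tin, 42 mm across, 22 mm high. Origin at its underside's centre.
- glue: Bystander, to be left where it is: white glue bottle, 52 mm across, 130 mm high. Origin at its underside's centre.
- vial: Bystander, to be left where it is: amber vial, 38 mm across, 70 mm high. Origin at its underside's centre.
- jar: Bystander, to be left where it is: glass jar, 60 mm across, 60 mm high. Origin at its underside's centre.
There are look-alikes about, which are no part of the job. What is shaped like the part that bears body_4_stub but red or turquoise is not meant.

How it is judged:
By the outcome, as a careful person would: the job done as asked, in the order asked, and still so for the second after the job is handed in, while the arm keeps its last pose, push and grip.
It also fails if it takes over 72 s, if anything falls off the work surface, if the arm or the gripper's body presses on something with over 40 N, if the wrist force passes 120 N, or if a joint passes its speed limit or range.

## Working session

There is one attempt and no reset: what is moved stays moved. The work goes in short steps, Python scripts to look and compute and a shell command to move; the robot and the scene stay as the last step left them, time stands still between calls to the robot, and variables do not carry over. Pictures are saved under pics/ and viewed, about 8 in all and at most 12, crops included, and the job is handed in when it is done.

```bash
mkdir -p pics; ls; python3 - <<'E'
from bench import monitor, capture
import cv2,numpy as np
o=monitor.get_obs(); print(o['time'],o['eef_pos'],np.round(o['ee_rot'],3).tolist(),o['finger_gap'],o['force'])
for n in('scene','top'):
    c=capture(n); print(n,c['fx'],c['fy'],c['cx'],c['cy'],np.round(c['world_from_camera'],4).tolist())
    cv2.imwrite(f'pics/{n}0.png',cv2.resize(c['frame'][:,:,::-1],(800,600),interpolation=cv2.INTER_CUBIC))
E
```

```text
pics
0.0 [0.15057342 0.60584839 0.22158103] [[-0.97, 0.241, -0.001], [0.241, 0.97, -0.002], [0.0, -0.002, -1.0]] 0.08768373676824953 [ 0.01571972 -0.46395042  0.29265404]
scene 487.22841145484693 487.22841145484693 253.7005672061376 187.6064773351393 [[-0.3077, 0.7468, -0.5896, 1.3413], [0.9515, 0.2433, -0.1883, 0.3408], [0.0029, -0.619, -0.7854, 1.1667], [0.0, 0.0, 0.0, 1.0]]
top 357.21065582665835 357.21065582665835 252.80778616808718 195.4122699891648 [[-0.0036, -0.999, 0.0453, 0.4826], [-0.9998, 0.0044, 0.0182, 0.0651], [-0.0184, -0.0452, -0.9988, 1.106], [0.0, 0.0, 0.0, 1.0]]
```

View pics/top0.png

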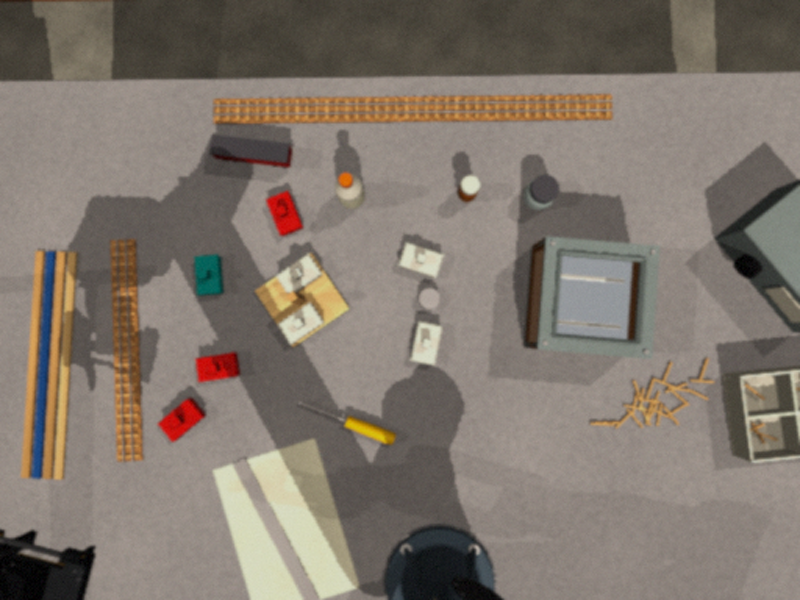

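View pics/scene0.png

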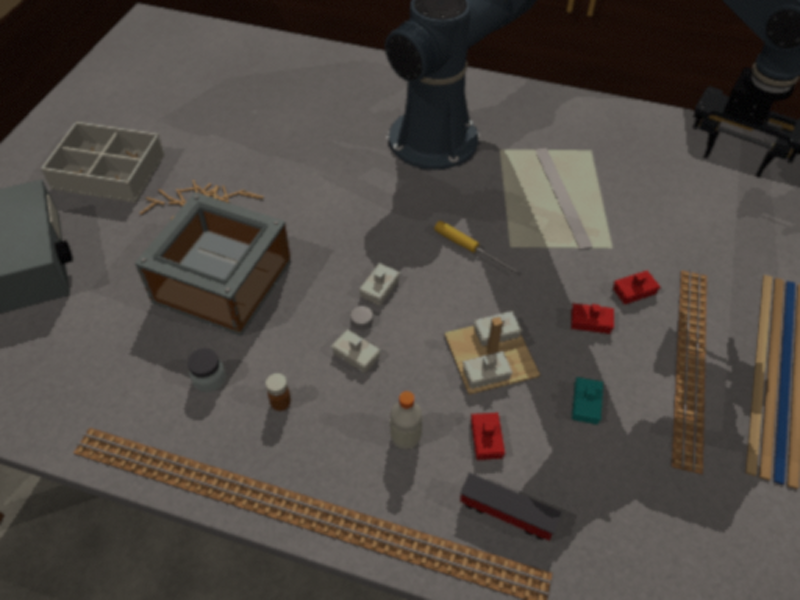

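Top view (800×600 px): tray at (302,299). Loose grey bodies stand at (421,259) and (426,342), with the tin at (429,297) between them. The lamp box is at (595,296). The red ones (284,213), (217,367), (181,419) and the turquoise one (208,274) are look-alikes. I'll write a silhouette-fitting helper next.

```bash
cat > vis.py <<'E'
import numpy as np, cv2
from scipy.optimize import minimize
from scipy.spatial.transform import Rotation as R
from bench import monitor, capture, finder
S=3
def shot(n):
    o=monitor.get_obs(); c=capture(n); c['name']=n
    if n=='wrist':
        T=np.eye(4); T[:3,:3]=o['ee_rot']; T[:3,3]=o['eef_pos']; c['T']=T@np.array(c['mount'])
    else: c['T']=np.array(c['world_from_camera'])
    return c
def project(c,P):
    p=(np.asarray(P,float)-c['T'][:3,3])@c['T'][:3,:3]
    if c['name']=='wrist':
        r=np.hypot(p[:,0],p[:,1])+1e-12; th=np.arctan2(r,p[:,2]); q=p[:,:2]*(th/r)[:,None]
    else: q=p[:,:2]/p[:,2:]
    return q*[c['fx'],c['fy']]+[c['cx'],c['cy']]
def backproj(c,uv,z):
    u=(np.atleast_2d(uv)-[c['cx'],c['cy']])/[c['fx'],c['fy']]
    if c['name']=='wrist':
        r=np.linalg.norm(u,axis=1)[:,None]+1e-12; d=np.c_[u*np.sin(r)/r,np.cos(r)]
    else: d=np.c_[u,np.ones(len(u))]
    d=d@c['T'][:3,:3].T; o=c['T'][:3,3]
    return o+d*((z-o[2])/d[:,2])[:,None]
def box(cx,cy,z0,sx,sy,h):
    return np.array([[cx+a*sx/2,cy+b*sy/2,z0+e*h] for a in(-1,1) for b in(-1,1) for e in(0,1)])/1000
BODY=[box(0,0,0,76,46,26),box(0,0,26,16,16,22)]
def tray(b3=True,b12=False):
    m=[box(0,0,0,136,136,8),box(0,0,8,16,16,100)]
    pl=([(40,-25,0),(-40,25,0)] if b3 else [])+([(-25,-40,1),(25,40,1)] if b12 else [])
    for x,y,l in pl:
        m+= [box(x,y,8,76 if l else 46,46 if l else 76,26),box(x,y,34,16,16,22)]
    return m
LAMP=[box(0,0,0,200,200,120),box(0,0,120,152,152,6)]
def place(m,p,z=0):
    Rz=R.from_euler('z',p[2]).as_matrix()
    return [q@Rz.T+[p[0],p[1],z] for q in m]
def sil(c,polys):
    h,w=c['frame'].shape[:2]; im=np.zeros((h*S,w*S),np.uint8)
    for q in polys:
        uv=(project(c,q)+.5)*S-.5
        cv2.fillConvexPoly(im,np.round(cv2.convexHull(uv.astype(np.float32))*16).astype(np.int32),1,shift=4)
    return cv2.resize(im.astype(np.float32),(w,h),interpolation=cv2.INTER_AREA)
def fit(cams,masks,model,p0,z=0):
    def cost(p):
        t=0
        for c,m in zip(cams,masks):
            s=sil(c,place(model,p,z)); t+=np.abs(s-m).sum()/m.sum()
        return t/len(cams)
    best=None
    for a in np.radians([0,30,60,90,120,150]) if len(p0)<3 else [p0[2]]:
        r=minimize(cost,[p0[0],p0[1],a],method='Nelder-Mead',options=dict(initial_simplex=np.array([[p0[0],p0[1],a]])+np.array([[0,0,0],[.01,0,0],[0,.01,0],[0,0,.2]]),xatol=2e-5,fatol=1e-5,maxiter=200))
        if best is None or r.fun<best.fun: best=r
    return best.x,best.fun
E
cat > m1.py <<'E'
from vis import *
C={n:shot(n) for n in('top','scene')}
D={}
for n in C:
    for q in('body_1_stub','post','tin','hatch','jar','glue','vial'):
        D[n,q]=[(d['confidence'],d['extent'],d['mask']) for d in finder.cut_out(q,n)]
        print(n,q,[(round(a,2),list(map(int,b))) for a,b,_ in D[n,q]])
import pickle; pickle.dump((C,D),open('m1.pkl','wb'))
w=shot('wrist'); print({k:np.round(w[k],4).tolist() for k in('fx','fy','cx','cy','mount')})
E
python3 m1.py
```

```text
top body_1_stub [(0.7, [263, 205, 21, 27]), (0.5, [161, 163, 57, 53])]
top post [(0.9, [162, 163, 59, 46]), (0.17, [262, 206, 21, 26])]
top tin [(0.67, [263, 205, 20, 25]), (0.55, [268, 183, 10, 17])]
top hatch [(0.67, [335, 153, 87, 76]), (0.23, [213, 113, 19, 21]), (0.16, [331, 113, 24, 20])]
top jar [(0.73, [334, 111, 22, 22])]
top glue [(0.85, [213, 109, 19, 26])]
top vial [(0.49, [293, 110, 12, 19])]
scene body_1_stub [(0.79, [231, 170, 23, 24])]
scene post [(0.75, [286, 204, 57, 51])]
scene tin []
scene hatch [(0.95, [86, 122, 100, 92]), (0.73, [284, 203, 58, 49]), (0.32, [169, 241, 16, 23])]
scene jar [(0.71, [119, 221, 21, 28]), (0.36, [87, 123, 99, 91])]
scene glue [(0.65, [250, 251, 20, 40]), (0.16, [286, 202, 58, 46])]
scene vial [(0.74, [171, 239, 12, 22]), (0.24, [287, 202, 56, 50])]
{'fx': 297.3186, 'fy': 297.3186, 'cx': 257.0877, 'cy': 188.254, 'mount': [[-0.0013, -0.957, -0.2901, 0.0789], [1.0, -0.001, -0.0012, 0.0009], [0.0008, -0.2901, 0.957, -0.1633], [0.0, 0.0, 0.0, 1.0]]}
```

```bash
python3 - <<'E'
from vis import *; import pickle
C,D=pickle.load(open('m1.pkl','rb'))
c=C['top']
for n,uv,z in (('b1',(421,259),.035),('b2',(426,342),.035),('tin',(429,297),.022),('tray',(302,299),.01),('hatch',(595,296),.12),('glue',(347,190),.06),('vial',(469,188),.06),('jar',(543,192),.06)):
    print(n,np.round(backproj(c,np.array(uv)*.64,z)[0],3))
print('hatch',fit([C['top'],C['scene']],[D['top','hatch'][0][2],D['scene','hatch'][0][2]],LAMP,[.489,-.23,0]))
print('tray s',fit([C['scene']],[D['scene','post'][0][2]],tray(),[.49,.29]))
for k in (0,.26,.52,.8,1.05,1.3,): pass
E
```

```text
b1 [0.62  0.034 0.035]
b2 [0.461 0.026 0.035]
tin [0.548 0.019 0.022]
tray [0.546 0.269 0.01 ]
hatch [ 0.542 -0.269  0.12 ]
glue [0.749 0.174 0.06 ]
vial [ 0.751 -0.057  0.06 ]
jar [ 0.743 -0.196  0.06 ]
hatch (array([ 0.54160799, -0.2742923 , -0.087637  ]), np.float64(0.025548839108321314))
tray s (array([0.55003155, 0.26598917, 2.1543796 ]), np.float64(0.811791348619526))
```

```bash

python3 -m crank '[[[-0.78,-0.38,-0.05],[0,0,0],-1],[[-0.78,-0.38,-0.05],[0,0,0],-1],[[-0.78,-0.38,-0.05],[0,0,0],-1],[[-0.78,-0.38,-0.05],[0,0,0],-1],[[-0.78,-0.38,-0.05],[0,0,0],-1]]' 10
python3 -m crank '[[[-0.78,-0.38,-0.05],[0,0,0],-1],[[-0.78,-0.38,-0.05],[0,0,0],-1],[[-0.78,-0.38,-0.05],[0,0,0],-1],[[-0.78,-0.38,-0.05],[0,0,0],-1],[[-0.78,-0.38,-0.05],[0,0,0],-1]]'
python3 -m crank '[[[-0.78,-0.38,-0.05],[0,0,0],-1],[[-0.78,-0.38,-0.05],[0,0,0],-1],[[-0.78,-0.38,-0.05],[0,0,0],-1],[[-0.78,-0.38,-0.05],[0,0,0],-1],[[-0.78,-0.38,-0.05],[0,0,0],-1]]'
python3 - <<'E'
from vis import *
w=shot('wrist'); o=monitor.get_obs(); print(o['time'],o['eef_pos'],np.round(o['ee_rot'],3).tolist())
for q in('body_1_stub','post'):
    print(q,[(round(d['confidence'],2),list(map(int,d['extent']))) for d in finder.cut_out(q,'wrist')])
import pickle; pickle.dump(w,open('w1.pkl','wb'))
cv2.imwrite('pics/w1.png',cv2.resize(w['frame'][:,:,::-1],(800,600),interpolation=cv2.INTER_CUBIC))
E
```

```text
time: 1.37
eef_pos: [0.2886, 0.4918, 0.233]
ee_rot: [[-0.969, 0.246, 0.003], [0.246, 0.969, -0.001], [-0.003, -0.001, -1.0]]
force: [-1.6, 0.1, 0.1]
finger_gap: 0.0871
time: 1.78
eef_pos: [0.4223, 0.3806, 0.2432]
ee_rot: [[-0.969, 0.246, 0.005], [0.246, 0.969, -0.0], [-0.005, 0.001, -1.0]]
force: [0.2, 0.2, -1.0]
finger_gap: 0.087
time: 2.2
eef_pos: [0.5558, 0.2686, 0.2531]
ee_rot: [[-0.969, 0.246, 0.006], [0.246, 0.969, -0.001], [-0.006, 0.0, -1.0]]
force: [0.2, 1.4, 0.0]
finger_gap: 0.0868
2.25 [0.55421312 0.26956971 0.25278847] [[-0.969, 0.246, 0.003], [0.246, 0.969, -0.0], [-0.003, 0.001, -1.0]]
body_1_stub [(0.77, [66, 114, 37, 53])]
post []
```

View pics/w1.png

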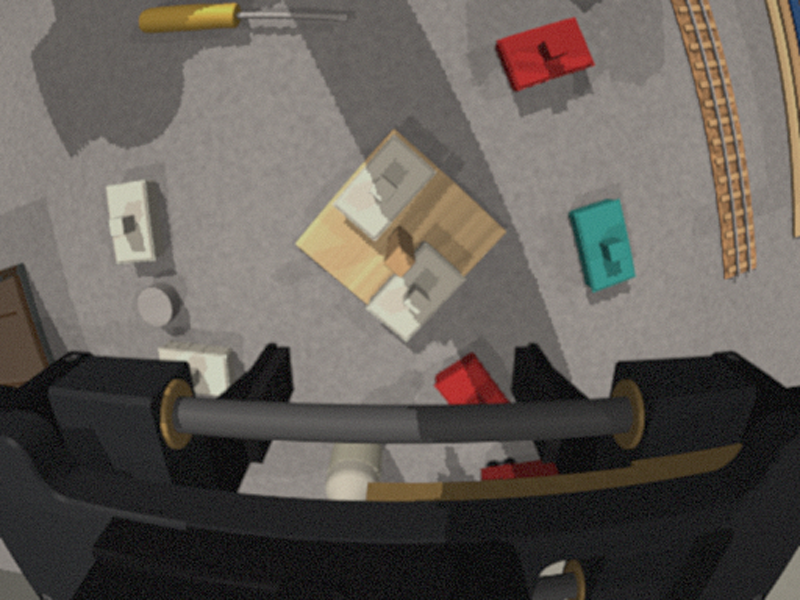

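The wrist view is clear. In 800×600 px: tray centred at (400,240), post at (399,250), its bodies at (385,188) and (416,295). Loose bodies at (130,222) and (197,368), tin at (157,303). I'll fit edges for precision.

```bash
cat >> vis.py <<'E'
def rect(cx,cy,z,sx,sy):
    k=[(-1,-1),(1,-1),(1,1),(-1,1)]
    P=np.array([[cx+a*sx/2,cy+b*sy/2,z] for a,b in k])/1000
    return [(P[i],P[(i+1)%4]) for i in range(4)]
EB=rect(0,0,26,76,46)+rect(0,0,48,16,16)+rect(0,0,0,76,46)
def ebody(x,y,l,z=8): return rect(x,y,z+26,*((76,46) if l else (46,76)))+rect(x,y,z+48,16,16)
ET=rect(0,0,8,136,136)+rect(0,0,108,16,16)
ET3=ET+ebody(40,-25,0)+ebody(-40,25,0)
ET4=ET3+ebody(-25,-40,1)+ebody(25,40,1)
EH=rect(0,0,126,150,150)+rect(0,0,120,138,138)+rect(0,0,120,200,200)+rect(0,0,126,150,150)
def efit(cams,segs,p0,z=0,sig=(3,1.5,.8),zfree=False,span=(.008,.1)):
    t=np.linspace(.04,.96,24)[:,None]
    A=np.concatenate([a+(b-a)*t for a,b in segs]); B=np.concatenate([a+(b-a)*(t+.01) for a,b in segs])
    p=np.array(list(p0)+([z] if zfree else []),float)
    for k,s in enumerate(sig):
        G=[]
        for c in cams:
            g=cv2.GaussianBlur(c['frame'].astype(np.float32),(0,0),s)
            G.append((cv2.Sobel(g,cv2.CV_32F,1,0,ksize=3),cv2.Sobel(g,cv2.CV_32F,0,1,ksize=3)))
        def cost(p):
            Rz=R.from_euler('z',p[2]).as_matrix(); T=[p[0],p[1],p[3] if zfree else z]; v=0
            for c,(gx,gy) in zip(cams,G):
                u=project(c,A@Rz.T+T); d=project(c,B@Rz.T+T)-u; d/=np.linalg.norm(d,axis=1)[:,None]+1e-9
                m=u.astype(np.float32)
                q=lambda g:cv2.remap(g,m[:,0],m[:,1],cv2.INTER_LINEAR).reshape(len(m),-1)
                e=np.abs(-d[:,1:]*q(gx)+d[:,:1]*q(gy)).max(1)
                v-=np.minimum(e,150).mean()
            return v
        f=1/2**k; st=np.diag([span[0]*f]*2+[span[1]*f]+([.004*f] if zfree else []))
        best=None
        for sg in (1,-1):
            r=minimize(cost,p,method='Nelder-Mead',options=dict(initial_simplex=np.vstack([p,p+sg*st]),xatol=1e-5,fatol=1e-4,maxiter=400))
            if best is None or r.fun<best.fun: best=r
        p=best.x
    return p,best.fun
def overlay(c,items,fn,crop=None,scale=2):
    im=cv2.resize(c['frame'][:,:,::-1],None,fx=scale,fy=scale,interpolation=cv2.INTER_CUBIC)
    for segs,p,z,col in items:
        Rz=R.from_euler('z',p[2]).as_matrix()
        for a,b in segs:
            u=(project(c,np.array([a+(b-a)*s for s in np.linspace(0,1,9)])@Rz.T+[p[0],p[1],z])+.5)*scale-.5
            cv2.polylines(im,[np.round(u*8).astype(np.int32)],False,col,1,cv2.LINE_AA,shift=3)
    if crop: x,y,w,h=crop; im=im[int(y*scale):int((y+h)*scale),int(x*scale):int((x+w)*scale)]
    cv2.imwrite(fn,im)
E
python3 - <<'E'
from vis import *; import pickle
w=pickle.load(open('w1.pkl','rb')); C,D=pickle.load(open('m1.pkl','rb'))
P=backproj(w,np.array([[296,243],[395,130],[505,233]])*.64,.008); print(np.round(P,4))
c=(P[0]+P[2])/2; yaw=np.arctan2(*(P[1]-P[0])[1::-1])
k=backproj(w,np.array([[385,188],[416,295]])*.64,.034)
best=None
for y0 in (yaw,yaw+np.pi/2):
    p,f=efit([w],ET3,[c[0],c[1],y0]); print('tray',np.round(p,4),np.degrees(p[2]),f)
    if best is None or f<best[1]: best=(p,f)
t=best[0]
print('tray top',efit([C['top']],ET3,t)[0],'scene',efit([C['scene']],ET3,t)[0])
for nm,q,a in (('b1',(.62,.034),(-20)),('b2',(.461,.026),75)):
    for cam in ([w],[C['top']],[C['scene']],[w,C['top'],C['scene']]):
        r=[efit(cam,EB,[q[0],q[1],np.radians(b)]) for b in (a,a+30,a-30,a+90)]
        p,f=min(r,key=lambda x:x[1]); print(nm,[c['name'] for c in cam],np.round(p[:2],4),np.degrees(p[2]).round(1),round(f,1))
    if nm=='b1': s1=p
for cam in ([C['top']],[C['scene']],[C['top'],C['scene']]):
    p,f=efit(cam,EH,[.5416,-.2743,-.0876]); print('hatch',np.round(p[:2],4),np.degrees(p[2]).round(2),f)
overlay(w,[(ET3,t,0,(0,255,0)),(EB,s1,0,(255,0,0)),(EB,p if 0 else efit([w],EB,[.461,.026,np.radians(75)])[0],0,(255,0,0))],'pics/o1.png',(50,60,290,200),2.7)
E
```

```text
[[0.5301 0.1767 0.008 ]
 [0.4561 0.2887 0.008 ]
 [0.568  0.3623 0.008 ]]
tray [0.5477 0.2698 2.2081] 126.51597904140714 -60.09100286531046
tray [0.5483 0.2693 3.7352] 214.0124235100812 -93.30001065653123
tray top [0.54591178 0.27185104 3.74157351] scene [0.55020454 0.26950307 3.73480553]
b1 ['wrist'] [0.6195 0.0424] 28.9 -79.4
b1 ['top'] [0.6226 0.0335] 71.4 -118.6
b1 ['scene'] [0.625  0.0337] 72.6 -86.4
b1 ['wrist', 'top', 'scene'] [0.6236 0.034 ] -107.8 -265.4
b2 ['wrist'] [0.4618 0.0241] 168.2 -101.2
b2 ['top'] [0.4591 0.0237] 170.2 -116.3
b2 ['scene'] [0.4459 0.0204] 165.7 -80.9
b2 ['wrist', 'top', 'scene'] [0.4609 0.0236] 169.3 -300.8
hatch [ 0.5397 -0.2756] -5.07 -93.2265420268454
hatch [ 0.5448 -0.2745] -5.38 -76.89487114292774
hatch [ 0.5454 -0.2755] -5.3 -165.50468244495656
```

View pics/o1.png

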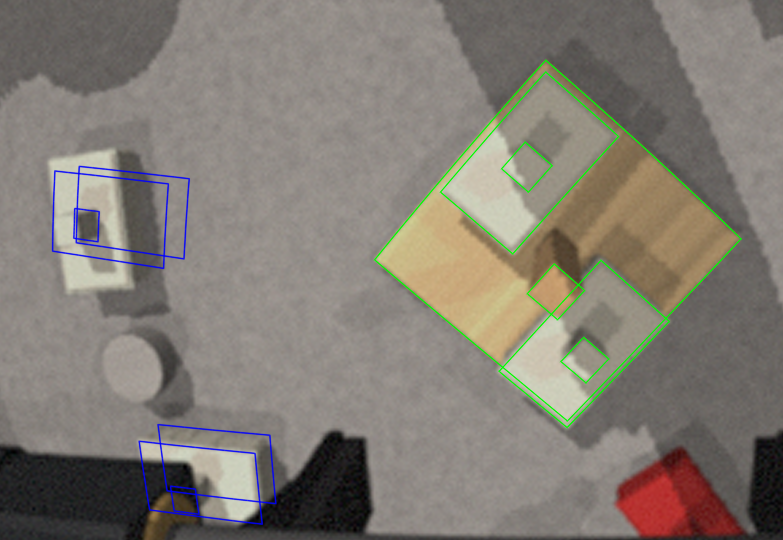

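Tray fit is excellent: (0.548, 0.269), yaw 34°. Next I'll move over the far loose body at about (0.622, 0.034), lower down, for a fine look.

```bash

python3 -m crank '[[[-0.31,-0.53,0.27],[0,0,0],-1],[[-0.31,-0.53,0.27],[0,0,0],-1],[[-0.31,-0.53,0.27],[0,0,0],-1],[[-0.31,-0.53,0.27],[0,0,0],-1]]' | tail -5
python3 -m crank '[[[-0.31,-0.53,0.27],[0,0,0.127],-1],[[-0.31,-0.53,0.27],[0,0,0.127],-1],[[-0.31,-0.53,0.27],[0,0,0.127],-1],[[-0.31,-0.53,0.27],[0,0,0.127],-1],[[-0.31,-0.53,0.27],[0,0,0.127],-1]]'
python3 - <<'E'
from vis import *; import pickle
w=shot('wrist'); pickle.dump(w,open('w2.pkl','wb'))
r=[efit([w],EB,[.6225,.034,np.radians(b)]) for b in (68,72,76)]
p,f=min(r,key=lambda x:x[1]); print(p[:2],np.degrees(p[2]),f)
r=[efit([w],EB,[.461,.024,np.radians(b)]) for b in (165,169,173)]
p2,f2=min(r,key=lambda x:x[1]); print(p2[:2],np.degrees(p2[2]),f2)
overlay(w,[(EB,p,0,(0,255,0)),(EB,p2,0,(255,0,0))],'pics/o2.png',None,1.56)
E
```

```text
time: 2.68
eef_pos: [0.5827, 0.1518, 0.1958]
ee_rot: [[-0.97, 0.242, -0.005], [0.242, 0.97, -0.002], [0.004, -0.003, -1.0]]
force: [-1.4, -0.6, 0.5]
finger_gap: 0.0868
time: 3.1
eef_pos: [0.6181, 0.0362, 0.1431]
ee_rot: [[-0.952, 0.307, -0.003], [0.307, 0.952, 0.001], [0.003, -0.0, -1.0]]
force: [-1.3, -0.2, 0.4]
finger_gap: 0.0869
[0.62349352 0.03367696] 71.58810015730955 -85.0368191462289
[0.4600011  0.02395754] 169.00199043409296 -81.2696042327475
```

View pics/o2.png

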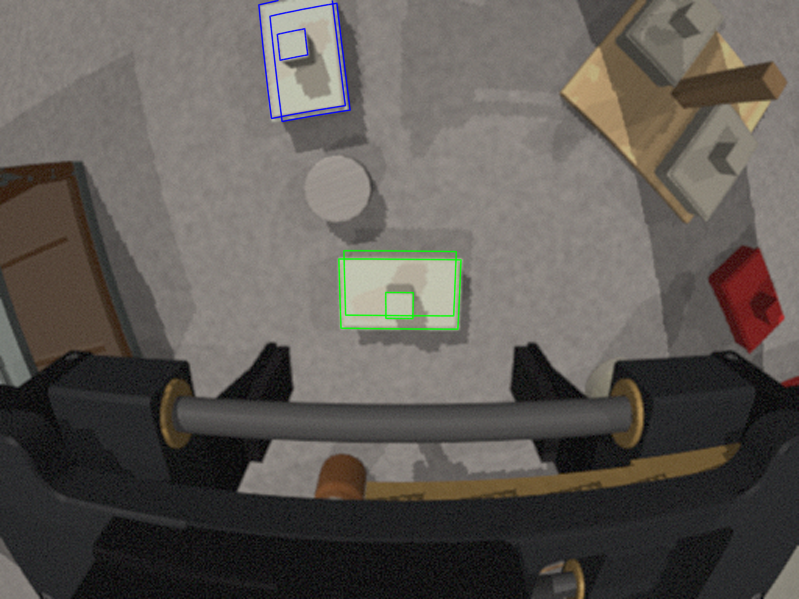

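The fits lie right on both loose bodies: green at (400,290), blue at (303,60). Both are light grey and stand loose on the bench, so they are the right ones. I'll work out the descent now.

```bash
cat > go.py <<'E'
import sys,numpy as np
from bench import monitor
o=monitor.get_obs(); M=np.array(o['ee_rot']); x,y,z,a=map(float,sys.argv[1:5])
d=M.T@(np.array([x,y,z])-o['eef_pos']); cur=np.degrees(np.arctan2(M[1,0],M[0,0])); t=(a-cur+180)%360-180
# desired rotation: tool down, x-axis at angle a
from scipy.spatial.transform import Rotation as R
ca,sa=np.cos(np.radians(a)),np.sin(np.radians(a)); T=np.array([[ca,sa,0],[sa,-ca,0],[0,0,-1]])
rv=np.degrees(R.from_matrix(M.T@T).as_rotvec())
print('t',round(o['time'],2),'pos',np.round(o['eef_pos'],4),'yaw',round(cur,2),'gap',round(o['finger_gap'],4),'F',np.round(o['force'],1))
print('shift units',np.round(d/.2,3),'rows',round(np.linalg.norm(d)/.0417,1),'turn units',np.round(rv/30,3),'rows',round(abs(t)/7.16,1),'j6',round(o['joint_pos'][5],1))
E
python3 go.py .6235 .0337 .034 161.6
```

```text
t 3.15 pos [0.6181 0.0379 0.144 ] yaw 162.18 gap 0.0871 F [0.7 0.4 1.1]
shift units [-0.034 -0.012  0.55 ] rows 2.6 turn units [ 0.001 -0.005  0.019] rows 0.1 j6 -79.1
```

```bash

python3 -m crank '[[[-0.034,-0.012,0.2],[0,0,0.019],-0.3],[[-0.034,-0.012,0.4],[0,0,0.019],-0.3],[[-0.034,-0.012,0.55],[0,0,0.019],-0.3],[[-0.034,-0.012,0.55],[0,0,0.019],-0.3],[[-0.034,-0.012,0.55],[0,0,0.019],-0.3]]' 20 | tail -5
python3 go.py .6235 .0337 .034 161.6
python3 - <<'E'
from vis import *
w=shot('wrist'); p,f=efit([w],EB,[.6235,.0337,np.radians(71.6)]); print(p[:2],np.degrees(p[2]),f)
overlay(w,[(EB,p,0,(0,255,0))],'pics/o3.png',(130,150,260,130),3)
E
```

```text
time: 3.57
eef_pos: [0.6233, 0.0351, 0.0341]
ee_rot: [[-0.95, 0.312, -0.003], [0.312, 0.95, 0.001], [0.004, -0.0, -1.0]]
force: [0.7, -0.1, 1.7]
finger_gap: 0.0621
t 3.57 pos [0.6233 0.0351 0.0341] yaw 161.81 gap 0.0621 F [ 0.7 -0.1  1.7]
shift units [-0.003 -0.006  0.001] rows 0.0 turn units [-0.    -0.007  0.007] rows 0.0 j6 -78.9
[0.62380144 0.03374639] 74.57901303579843 -66.74549867715069
```

View pics/o3.png

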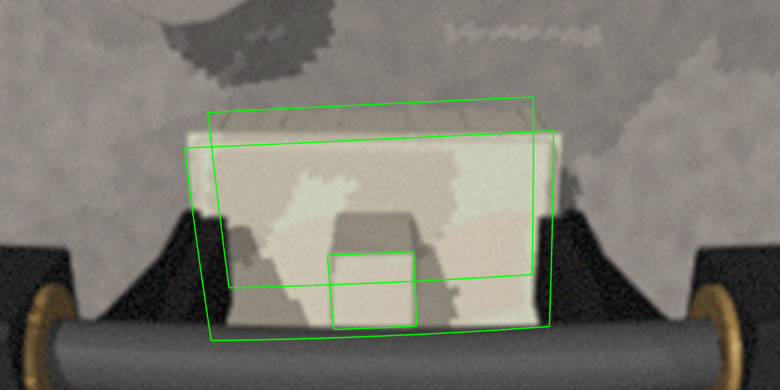

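Stub sits centred between the fingers (the body's rear is hidden by the bar, so the yaw fit there is not to be trusted). Grip and lift.

```bash

python3 -m crank '[[[0,0,0],[0,0,0],1],[[0,0,0],[0,0,0],1],[[0,0,0],[0,0,0],1],[[0,0,0],[0,0,0],1],[[0,0,0],[0,0,0],1]]' 25 | tail -5
python3 -m crank '[[[0,0,0],[0,0,0],1],[[0,0,-0.2],[0,0,0],1],[[0,0,-0.4],[0,0,0],1],[[0,0,-0.6],[0,0,0],1],[[0,0,-0.8],[0,0,0],1]]' | tail -5
python3 go.py .549 .222 .2 124
```

```text
time: 4.03
eef_pos: [0.6254, 0.0322, 0.0356]
ee_rot: [[-0.949, 0.315, 0.002], [0.315, 0.949, -0.0], [-0.002, 0.0, -1.0]]
force: [0.9, -1.0, -0.4]
finger_gap: 0.0311
time: 4.45
eef_pos: [0.6243, 0.0321, 0.1958]
ee_rot: [[-0.949, 0.315, -0.001], [0.315, 0.949, 0.0], [0.001, -0.0, -1.0]]
force: [1.3, 0.7, -0.1]
finger_gap: 0.0021
t 4.45 pos [0.6243 0.0321 0.1958] yaw 161.63 gap 0.0021 F [ 1.3  0.7 -0.1]
shift units [ 0.657  0.782 -0.02 ] rows 4.9 turn units [-1.000e-03 -2.000e-03  1.254e+00] rows 5.3 j6 -78.9
```

The fingers close more slowly than I allowed, so the lift came away empty. I'll reopen, go back down and re-measure.

```bash

python3 -m crank '[[[0,0,0.05],[0,0,0],-0.3],[[0,0,0.2],[0,0,0],-0.3],[[0,0,0.26],[0,0,0],-0.3],[[0,0,0.26],[0,0,0],-0.3],[[0,0,0.26],[0,0,0],-0.3]]' | tail -1
python3 - <<'E'
from vis import *
w=shot('wrist')
r=[efit([w],EB,[.6235,.0337,np.radians(b)]) for b in (66,71,76)]
p,f=min(r,key=lambda x:x[1]); print(p[:2],np.degrees(p[2]),f)
overlay(w,[(EB,p,0,(0,255,0))],'pics/o4.png',(130,100,260,150),2.5)
E
python3 go.py .6235 .0337 .034 161.6
```

```text
finger_gap: 0.028
[0.62364342 0.0337125 ] 71.7290932336475 -88.46817391367757
t 4.92 pos [0.6246 0.0322 0.142 ] yaw 161.64 gap 0.0315 F [ 1.5 -0.4 -0.1]
shift units [0.007 0.006 0.54 ] rows 2.6 turn units [-0.001 -0.003  0.001] rows 0.0 j6 -78.9
```

View pics/o4.png

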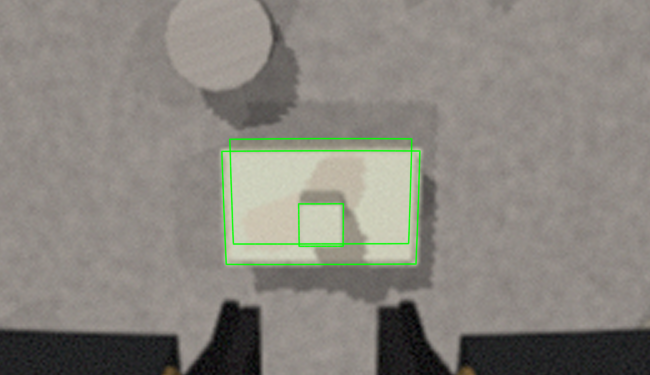

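Body undisturbed: same pose to 0.2 mm, at (320,205) in the crop. Descend and close with enough time.

```bash

python3 -m crank '[[[0.007,0.006,0],[0,0,0],-0.1],[[0.007,0.006,0.2],[0,0,0],-0.1],[[0.007,0.006,0.4],[0,0,0],-0.1],[[0.007,0.006,0.54],[0,0,0],-0.1],[[0.007,0.006,0.54],[0,0,0],0.3]]' | tail -5
python3 -m crank '[[[0,0,0],[0,0,0],1],[[0,0,0],[0,0,0],1],[[0,0,0],[0,0,0],1],[[0,0,0],[0,0,0],1],[[0,0,0],[0,0,0],1]]' 25 | tail -5
python3 -m crank '[[[0,0,0],[0,0,0],1],[[0,0,0],[0,0,0],1]]' | tail -2
python3 go.py .6235 .0337 .034 161.6
```

```text
time: 5.33
eef_pos: [0.6198, 0.0343, 0.0295]
ee_rot: [[-0.949, 0.315, -0.011], [0.315, 0.949, 0.001], [0.01, -0.002, -1.0]]
force: [-0.6, -0.4, -0.6]
finger_gap: 0.0452
time: 5.75
eef_pos: [0.6252, 0.0337, 0.0366]
ee_rot: [[-0.949, 0.315, 0.004], [0.315, 0.949, -0.001], [-0.004, 0.001, -1.0]]
force: [-0.2, -0.2, 3.3]
finger_gap: 0.0155
force: [-0.4, -0.3, 7.3]
finger_gap: 0.016
t 5.92 pos [0.6253 0.0337 0.0366] yaw 161.66 gap 0.016 F [-0.4 -0.3  7.3]
shift units [ 0.008 -0.003  0.013] rows 0.1 turn units [0.001 0.007 0.002] rows 0.0 j6 -78.8
```

```bash

python3 -m crank '[[[0,0,-0.05],[0,0,0],1],[[0,0,-0.2],[0,0,0],1],[[0,0,-0.4],[0,0,0],1],[[0,0,-0.6],[0,0,0],1],[[0,0,-0.8],[0,0,0],1]]' | tail -5
python3 go.py .5496 .222 .2 124
```

```text
time: 6.33
eef_pos: [0.6231, 0.0339, 0.1965]
ee_rot: [[-0.949, 0.315, -0.001], [0.315, 0.949, 0.0], [0.001, -0.0, -1.0]]
force: [1.9, -0.0, -1.0]
finger_gap: 0.0156
t 6.33 pos [0.6231 0.0339 0.1965] yaw 161.65 gap 0.0156 F [ 1.9 -0.  -1. ]
shift units [ 0.645  0.777 -0.017] rows 4.8 turn units [-1.000e-03 -2.000e-03  1.255e+00] rows 5.3 j6 -78.8
```

```bash

python3 -m crank '[[[0.645,0.777,-0.02],[0,0,0.9],1],[[0.645,0.777,-0.02],[0,0,0.9],1],[[0.645,0.777,-0.02],[0,0,0.9],1],[[0.645,0.777,-0.02],[0,0,0.9],1],[[0.645,0.777,-0.02],[0,0,0.9],1]]' | tail -1
python3 -m crank '[[[0,0,0],[0,0,0.355],1],[[0,0,0],[0,0,0.355],1],[[0,0,0],[0,0,0.355],1]]' | tail -1
python3 - <<'E'
from vis import *; import pickle
t=np.array([.5483,.2693,np.radians(34)])
w=shot('wrist'); o=monitor.get_obs(); pickle.dump((w,o),open('w5.pkl','wb'))
p=o['eef_pos']; a=np.arctan2(o['ee_rot'][1,0],o['ee_rot'][0,0])-np.pi/2
b,f=efit([w],rect(0,0,26,76,46)+rect(0,0,0,76,46),[p[0],p[1],a],z=p[2]-.034,zfree=True,span=(.004,.05)); print('held',p,np.degrees(a),b,np.degrees(b[2]),f)
for z in (0,): 
  q,f=efit([w],ET3,t,span=(.004,.04)); print('tray',q[:2],np.degrees(q[2]),f)
overlay(w,[(EB,b,b[3],(0,255,0)),(ET3,q,0,(255,0,0))],'pics/o5.png',None,1.56)
E
python3 go.py .5496 .222 .2 124
```

```text
finger_gap: 0.0156
finger_gap: 0.0153
held [0.54991256 0.22239616 0.19911722] 34.140888079551054 [0.54917133 0.22292602 0.59252261 0.1602567 ] 33.94904484592924 -57.09745903552539
tray [0.54844406 0.26927623] 34.17055701688174 -92.53835627520597
t 7.05 pos [0.5499 0.2224 0.1991] yaw 124.14 gap 0.0156 F [-0.6  0.7 -1. ]
shift units [-0.001 -0.002 -0.004] rows 0.0 turn units [0.    0.    0.005] rows 0.0 j6 -22.9
```

View pics/o5.png

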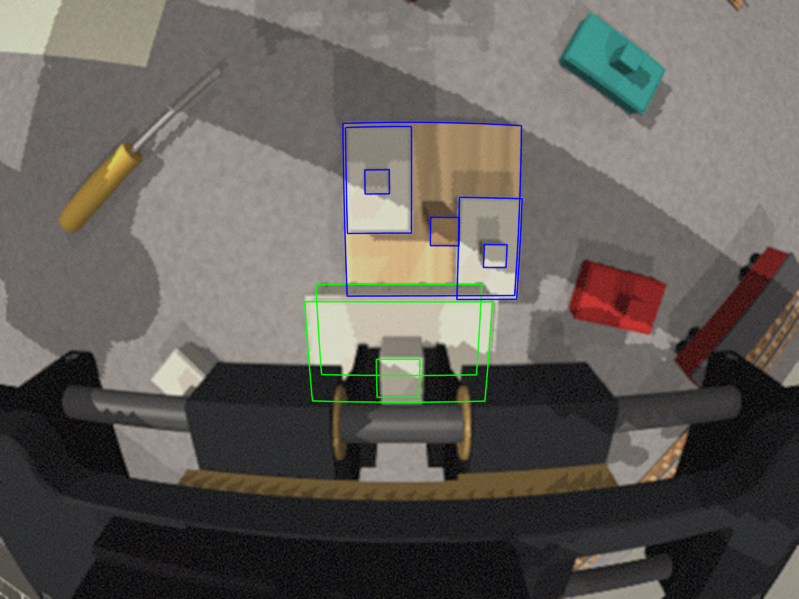

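Held body (green) at (400,340), tray fit (blue) spot on, and the empty near-left place lies right below. Lower to just above the slab.

```bash
python3 go.py .5502 .2221 .056 124.1;
python3 -m crank '[[[0,0.001,0.19],[0,0,0],1],[[0,0.001,0.38],[0,0,0],1],[[0,0.001,0.57],[0,0,0],1],[[0,0.001,0.71],[0,0,0],1],[[0,0.001,0.71],[0,0,0],1]]' | tail -5
python3 -m crank '[[[0,0,0],[0,0,0],1],[[0,0,0],[0,0,0],1]]' | tail -5
python3 - <<'E'
from vis import *; import pickle
t=np.array([.5484,.2693,np.radians(34.1)])
w=shot('wrist'); o=monitor.get_obs(); pickle.dump((w,o),open('w6.pkl','wb'))
p=o['eef_pos']; a=np.arctan2(o['ee_rot'][1,0],o['ee_rot'][0,0])-np.pi/2
print(p,np.degrees(a))
far=[s for s in rect(0,0,26,76,46)]
q,f=efit([w],ET3,t,span=(.004,.04)); print('tray',q[:2],np.degrees(q[2]),f)
for z in (p[2]-.0365,p[2]-.034,p[2]-.039):
  b,f=efit([w],rect(0,0,26,76,46)+rect(0,0,48,16,16),[p[0],p[1],a],z=z,span=(.003,.03),sig=(1.5,.8)); 
  Rz=R.from_euler('z',-q[2]).as_matrix(); print('held in tray mm',1000*(Rz@np.r_[b[:2]-q[:2],0]),np.degrees(b[2]-q[2]),f)
overlay(w,[(EB,b,p[2]-.0365,(0,255,0)),(ET3,q,0,(255,0,0))],'pics/o6.png',(110,30,300,225),2.6)
E
```

```text
t 7.05 pos [0.5499 0.2224 0.1991] yaw 124.14 gap 0.0156 F [-0.6  0.7 -1. ]
shift units [-0.002  0.     0.716] rows 3.4 turn units [0.    0.    0.001] rows 0.0 j6 -22.9
time: 7.47
eef_pos: [0.5462, 0.2202, 0.0511]
ee_rot: [[-0.559, 0.829, -0.012], [0.829, 0.559, -0.002], [0.005, -0.011, -1.0]]
force: [-0.8, 0.2, -1.1]
finger_gap: 0.0159
time: 7.63
eef_pos: [0.5521, 0.2219, 0.0581]
ee_rot: [[-0.559, 0.829, 0.003], [0.829, 0.559, 0.001], [-0.001, 0.003, -1.0]]
force: [-0.4, 0.0, -0.0]
finger_gap: 0.0157
[0.55254595 0.22213844 0.05876073] 34.00001242790612
tray [0.54792278 0.26934527] 34.58674742012508 -72.39220142036763
held in tray mm [-22.95857813 -39.09713634   0.        ] -4.632586611483094 -88.63927192185933
held in tray mm [-22.43975172 -37.46330263   0.        ] -2.2058182614947732 -92.53842814968611
held in tray mm [-23.29393544 -40.31974508   0.        ] -4.086898331013785 -86.43129130646446
```

View pics/o6.png

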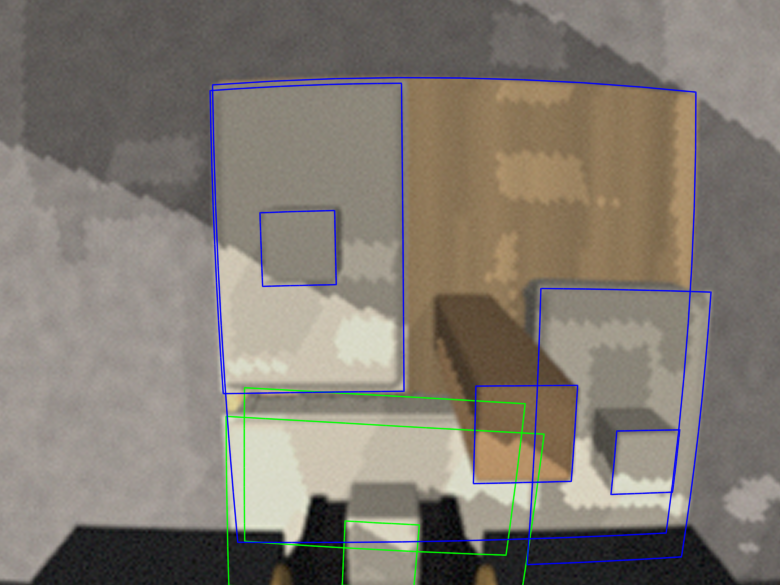

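The held body (crop px 223–528, y≈414) is above the near-left place, and the left body fits well. Yaw fits are polluted by occlusion, so I'll refit with yaw constrained and visible edges only.

```bash
sed -i 's/def efit(cams,segs,p0,z=0,/def efit(cams,segs,p0,z=0,yw=1e9,/; s/            return v$/            return v+((p[2]-p0[2])\/yw)**2/' vis.py
cat > rel.py <<'E'
from vis import *
def segs(r,idx): return [r[i] for i in idx]  # rect edge order: 0=-y,1=+x,2=+y,3=-x
def rel(w,o,t0,off,zoff=.0365,tsegs=None,hsegs=None):
    p=o['eef_pos']; a=np.arctan2(o['ee_rot'][1,0],o['ee_rot'][0,0])+off
    q,f=efit([w],tsegs,t0,span=(.003,.005),sig=(2,.8),yw=np.radians(.1))
    b,g=efit([w],hsegs,[p[0],p[1],a],z=p[2]-zoff,span=(.003,.005),sig=(2,.8),yw=np.radians(.1))
    Rz=R.from_euler('z',-q[2]).as_matrix()
    print('tray',q[:2].round(4),np.degrees(q[2]).round(2),round(f,1),'held',b[:2].round(4),'tcp',p.round(4),round(g,1),'-> held in tray mm',(1000*(Rz@np.r_[b[:2]-q[:2],0]))[:2].round(2),'dyaw',np.degrees(b[2]-q[2]).round(2))
    return q,b
TS1=segs(rect(0,0,8,136,136),[2,3])+rect(-40,25,34,46,76)+rect(-40,25,56,16,16)+segs(rect(40,-25,34,46,76),[1,2])+rect(0,0,108,16,16)[:3]
HS1=segs(rect(0,0,26,76,46),[2,3])+segs(rect(0,0,48,16,16),[2,1,3])+segs(rect(0,0,0,76,46),[2])
E
python3 - <<'E'
from rel import *; import pickle
for fn in('w5','w6'):
    w,o=pickle.load(open(fn+'.pkl','rb'))
    q,b=rel(w,o,[.5484,.2693,np.radians(34.1)],-np.pi/2,tsegs=TS1,hsegs=HS1)
overlay(w,[(TS1,q,0,(255,0,0)),(HS1,b,o['eef_pos'][2]-.0365,(0,255,0))],'pics/o7.png',(110,30,300,225),2.6)
E
```

```text
tray [0.5484 0.2692] 34.1 -90.3 held [0.5491 0.2246] tcp [0.5499 0.2224 0.1991] -121.8 -> held in tray mm [-24.43 -37.37] dyaw 0.03
tray [0.5477 0.2691] 34.12 -82.8 held [0.5516 0.2237] tcp [0.5525 0.2221 0.0588] -110.8 -> held in tray mm [-22.25 -39.83] dyaw -0.1
```

View pics/o7.png

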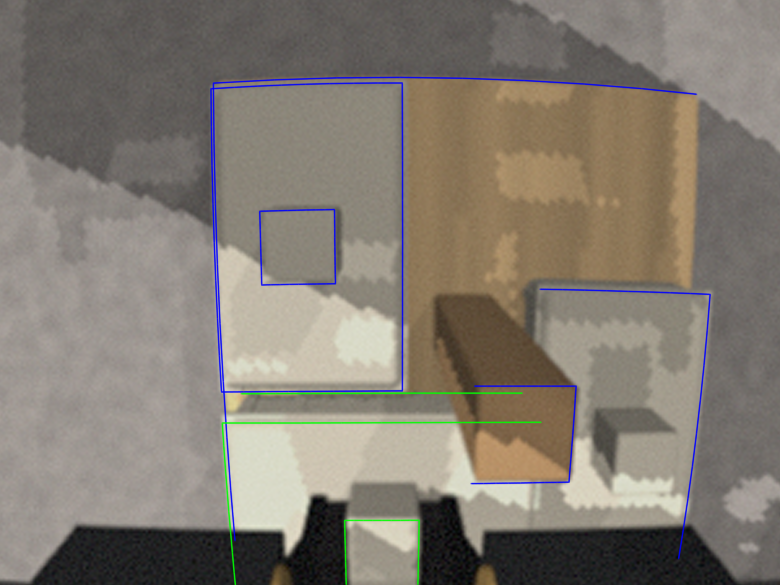

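Constrained fit agrees with the picture: the held body needs −2.6 mm in tray x and −0.6 mm in tray y. Correct, lower slowly, check force.

```bash

python3 -m crank '[[[-0.003,-0.013,0],[0,0,0],1],[[-0.003,-0.013,0.02],[0,0,0],1],[[-0.003,-0.013,0.035],[0,0,0],1],[[-0.003,-0.013,0.05],[0,0,0],1],[[-0.003,-0.013,0.05],[0,0,0],1]]' | tail -5
python3 -m crank '[[[0,0,0.006],[0,0,0],1],[[0,0,0.012],[0,0,0],1],[[0,0,0.018],[0,0,0],1],[[0,0,0.018],[0,0,0],1],[[0,0,0.018],[0,0,0],1]]' | tail -5
python3 - <<'E'
from rel import *; import pickle
w=shot('wrist'); o=monitor.get_obs(); pickle.dump((w,o),open('w7.pkl','wb')); print(o['eef_pos'],o['force'])
q,b=rel(w,o,[.5482,.2692,np.radians(34.1)],-np.pi/2,tsegs=TS1,hsegs=HS1)
E
```

```text
time: 8.1
eef_pos: [0.5484, 0.22, 0.0463]
ee_rot: [[-0.559, 0.829, -0.001], [0.829, 0.559, -0.0], [0.0, -0.001, -1.0]]
force: [0.1, 0.3, -0.6]
finger_gap: 0.016
time: 8.52
eef_pos: [0.5487, 0.2202, 0.0445]
ee_rot: [[-0.559, 0.829, 0.0], [0.829, 0.559, 0.0], [-0.0, 0.0, -1.0]]
force: [-2.1, -0.3, 9.3]
finger_gap: 0.0158
[0.5486958  0.2202448  0.04454902] [-2.2618057   0.49253259 10.49403274]
tray [0.5476 0.2692] 34.13 -79.7 held [0.5483 0.2215] tcp [0.5487 0.2202 0.0445] -106.3 -> held in tray mm [-26.17 -39.81] dyaw -0.11
```

```bash

python3 -m crank '[[[0,0,-0.005],[0,0,0],0.1],[[0,0,-0.005],[0,0,0],0.1],[[0,0,-0.005],[0,0,0],0.1],[[0,0,-0.005],[0,0,0],0.1],[[0,0,-0.005],[0,0,0],0.1]]' | tail -5
python3 -m crank '[[[0,0,-0.06],[0,0,0],0.1],[[0,0,-0.2],[0,0,0],0.1],[[0,0,-0.4],[0,0,0],0],[[0,0,-0.6],[0,0,0],0],[[0,0,-0.8],[0,0,0],0]]' | tail -1
python3 -m crank '[[[0,0,0],[0,0,0],-0.2],[[0,0,0],[0,0,0],-0.2]]' | tail -1
python3 - <<'E'
from rel import *; import pickle
w=shot('wrist'); o=monitor.get_obs(); pickle.dump((w,o),open('w8.pkl','wb')); print(o['eef_pos'],o['finger_gap'])
q,f=efit([w],ET3,[.548,.2692,np.radians(34.1)],span=(.004,.03)); print('tray',q,np.degrees(q[2]),f)
EBB=rect(0,0,26,76,46)+rect(0,0,48,16,16)
for dy in(0,.004): 
  b,g=efit([w],EBB,[.5490,.2215+dy,q[2]],z=.008,span=(.004,.03)); Rz=R.from_euler('z',-q[2]).as_matrix(); print('placed',1000*(Rz@np.r_[b[:2]-q[:2],0]),np.degrees(b[2]-q[2]),g)
overlay(w,[(ET3,q,0,(255,0,0)),(EBB,b,.008,(0,255,0))],'pics/o8.png',(160,50,230,190),3.3)
E
python3 go.py .4600 .0240 .14 169
```

```text
time: 8.98
eef_pos: [0.5486, 0.2201, 0.0436]
ee_rot: [[-0.559, 0.829, -0.0], [0.829, 0.559, -0.0], [0.0, -0.0, -1.0]]
force: [-0.6, 0.3, -0.1]
finger_gap: 0.037
finger_gap: 0.0429
finger_gap: 0.0493
[0.54894031 0.22017225 0.20546147] 0.05044518989519766
tray [0.54859898 0.26975251 0.59329103] 33.99307191516751 -102.45008440429464
placed [-27.16944833 -38.56816412   0.        ] -0.16278599013418774 -116.0469350097194
placed [-27.28014386 -38.55751238   0.        ] -0.08774424987506761 -116.06047647087253
t 9.62 pos [0.5489 0.2202 0.2055] yaw 124.01 gap 0.0504 F [-0.9 -0.4 -1. ]
shift units [-0.564 -0.918  0.326] rows 5.4 turn units [ 0.003  0.003 -1.5  ] rows 6.3 j6 -23.0
```

```bash
cat > chk.py <<'E'
from rel import *; import pickle,sys
w,o=pickle.load(open(sys.argv[1]+'.pkl','rb')); 
q,f=efit([w],rect(0,0,8,136,136),[.5486,.2697,np.radians(34)],span=(.003,.02)); print('slab',q,np.degrees(q[2]),f)
Rm=R.from_euler('z',q[2]).as_matrix()
EBB=rect(0,0,26,76,46)+rect(0,0,48,16,16)
for n,x,y,a in(('b4',-40,25,90),('b3',40,-25,90),('p1',-25,-40,0),('p2',25,40,0)):
    g0=q[:2]+(Rm@[x/1000,y/1000,0])[:2]
    for nm,E in(('both',EBB),('block',rect(0,0,26,76,46)),('stub',rect(0,0,48,16,16))):
        b,g=efit([w],E,[*g0,q[2]+np.radians(a)],z=.008,span=(.003,.02),yw=np.radians(.5)); print(n,nm,(1000*(Rm.T@np.r_[b[:2]-q[:2],0]))[:2].round(2)-[x,y],np.degrees(b[2]-q[2]).round(2)-a,round(g,1))
E
python3 chk.py w8
```

```text
slab [0.54858096 0.26896015 0.59242697] 33.943565327781094 -131.7755533013005
b4 both [-1.73  0.64] 0.04000000000000625 -78.7
b4 block [-2.28  2.86] 0.060000000000002274 -114.4
b4 stub [-1.57 -0.57] -0.14000000000000057 -68.9
b3 both [0.26 0.81] -0.01999999999999602 -106.7
b3 block [0.11 1.55] 0.04000000000000625 -126.1
b3 stub [ 9.3 -3.4] -0.12999999999999545 -64.9
p1 both [-1.81  2.06] 0.0 -116.0
p1 block [-1.58  2.1 ] 0.02 -143.2
p1 stub [-1.62 -5.54] 0.04 -64.9
p2 both [-2.32  2.33] -0.03 -50.9
p2 block [-2.59  2.89] -0.1 -92.5
p2 stub [-5.6   0.78] 0.05 -28.1
```

Relative to bodies 3 and 4 (same fit bias), the placed body is within about 1 mm. On to the second loose body.

```bash

python3 -m crank '[[[-0.14,-0.23,0],[0,0,-0.24],-0.2],[[-0.28,-0.46,0.05],[0,0,-0.48],-0.2],[[-0.42,-0.69,0.1],[0,0,-0.71],-0.2],[[-0.56,-0.88,0.15],[0,0,-0.95],-0.2],[[-0.564,-0.918,0.2],[0,0,-1],-0.2]]' | tail -1
python3 -m crank '[[[0,0,0],[0,0,-0.24],-0.1],[[0,0,0.06],[0,0,-0.48],-0.1],[[0,0,0.12],[0,0,-0.5],-0.1],[[0,0,0.12],[0,0,-0.5],-0.1]]' | tail -1
python3 -m crank '[[[0,0,0],[0,0,0],-0.1]]' | tail -1
python3 - <<'E'
from vis import *; import pickle
w=shot('wrist'); pickle.dump((w,monitor.get_obs()),open('w9.pkl','wb'))
for b in (165,169,173):
    p,f=efit([w],EB,[.460,.024,np.radians(b)]); print(p[:2],np.degrees(p[2]),f)
E
python3 go.py .4600 .0240 .035 169
```

```text
finger_gap: 0.0522
finger_gap: 0.048
finger_gap: 0.0482
[0.46168505 0.02417641] 167.5612976062066 -100.81280014429052
[0.46167886 0.0241524 ] 167.54201696083797 -100.8612295900411
[0.46164447 0.02413518] 167.55834137561862 -100.83229555200435
t 10.5 pos [0.4675 0.0425 0.146 ] yaw 168.97 gap 0.0481 F [ 0.1  0.4 -0.2]
shift units [ 0.018 -0.098  0.555] rows 2.7 turn units [-0.    -0.006 -0.001] rows 0.0 j6 -87.5
```

```bash

python3 -m crank '[[[0.011,-0.095,0.1],[0,0,0.047],-0.1],[[0.011,-0.095,0.3],[0,0,0.047],-0.1],[[0.011,-0.095,0.3],[0,0,0.047],-0.1],[[0.011,-0.095,0.3],[0,0,0.047],-0.1]]' | tail -1
python3 - <<'E'
from vis import *
w=shot('wrist')
p,f=efit([w],EB,[.4617,.0242,np.radians(167.5)]); print(p[:2],np.degrees(p[2]),f)
E
python3 go.py .4617 .0242 .035 167.55
```

```text
finger_gap: 0.0478
[0.46145953 0.02426677] 167.99703496538035 -88.06002002355942
t 10.88 pos [0.4625 0.0244 0.0871] yaw 167.61 gap 0.0476 F [-0.6  0.3  0.9]
shift units [ 0.003 -0.002  0.261] rows 1.3 turn units [ 0.    -0.003  0.002] rows 0.0 j6 -88.5
```

```bash

python3 -m crank '[[[0.005,-0.002,0.1],[0,0,0],-0.1],[[0.005,-0.002,0.2],[0,0,0],-0.1],[[0.005,-0.002,0.261],[0,0,0],-0.1],[[0.005,-0.002,0.261],[0,0,0],0.4],[[0.005,-0.002,0.261],[0,0,0],1]]' | tail -5
python3 -m crank '[[[0,0,0],[0,0,0],1],[[0,0,0],[0,0,0],1],[[0,0,0],[0,0,0],1],[[0,0,0],[0,0,0],1],[[0,0,0],[0,0,0],1]]' 25 | tail -5
python3 -m crank '[[[0,0,0],[0,0,0],1],[[0,0,0],[0,0,0],1]]' | tail -5
```

```text
time: 11.3
eef_pos: [0.463, 0.024, 0.0367]
ee_rot: [[-0.977, 0.214, 0.004], [0.214, 0.977, -0.001], [-0.004, 0.0, -1.0]]
force: [0.5, -0.2, -0.8]
finger_gap: 0.0411
time: 11.72
eef_pos: [0.4622, 0.0237, 0.0354]
ee_rot: [[-0.977, 0.215, 0.002], [0.215, 0.977, -0.0], [-0.002, -0.0, -1.0]]
force: [-0.4, -0.4, 7.8]
finger_gap: 0.0155
time: 11.88
eef_pos: [0.4622, 0.0237, 0.0355]
ee_rot: [[-0.977, 0.215, 0.002], [0.215, 0.977, -0.0], [-0.002, 0.0, -1.0]]
force: [-1.0, -0.0, 7.2]
finger_gap: 0.0158
```

```bash

python3 -m crank '[[[0,0,-0.05],[0,0,0],1],[[0,0,-0.2],[0,0,0],1],[[0,0,-0.4],[0,0,0],1],[[0,0,-0.6],[0,0,0],1],[[0,0,-0.8],[0,0,0],1]]' | tail -1
python3 go.py .5466 .3164 .2 214.1
```

```text
finger_gap: 0.016
t 12.3 pos [0.4606 0.0241 0.196 ] yaw 167.58 gap 0.016 F [ 0.9 -0.5 -1.1]
shift units [-0.106  1.52  -0.02 ] rows 7.3 turn units [ 0.002 -0.004 -1.551] rows 6.5 j6 -88.5
```

```bash

python3 -m crank '[[[-0.02,0.2,-0.02],[0,0,-0.2],1],[[-0.04,0.4,-0.02],[0,0,-0.4],1],[[-0.06,0.6,-0.02],[0,0,-0.6],1],[[-0.07,0.8,-0.02],[0,0,-0.8],1],[[-0.08,0.95,-0.02],[0,0,-0.9],1]]' | tail -1
python3 go.py .5466 .3164 .2 214.1
```

```text
finger_gap: 0.0156
t 12.72 pos [0.5183 0.2088 0.1988] yaw -165.11 gap 0.0156 F [ 0.7 -0.9  0. ]
shift units [-0.275  0.484 -0.005] rows 2.7 turn units [ 0.001  0.002 -0.64 ] rows 2.7 j6 -94.5
```

```bash

python3 -m crank '[[[-0.14,0.2,0],[0,0,-0.22],1],[[-0.275,0.4,0],[0,0,-0.45],1],[[-0.275,0.484,0],[0,0,-0.64],1],[[-0.275,0.484,0],[0,0,-0.64],1],[[-0.275,0.484,0],[0,0,-0.64],1]]' | tail -1
python3 go.py .5466 .3164 .064 214.1
cat >> rel.py <<'E'
# camera on the tray's -x side: visible edges for place_2
TS2=segs(rect(0,0,8,136,136),[2,3])+rect(-40,25,34,46,76)+rect(-40,25,56,16,16)+segs(rect(-25,-40,34,76,46),[0,3,2])+rect(-25,-40,56,16,16)+rect(0,0,108,16,16)
HS2=segs(rect(0,0,26,76,46),[0,2,3])+segs(rect(0,0,48,16,16),[0,2,3])+segs(rect(0,0,0,76,46),[3])
E
python3 - <<'E'
from rel import *; import pickle
w=shot('wrist'); o=monitor.get_obs(); pickle.dump((w,o),open('w10.pkl','wb'))
q,b=rel(w,o,[.5484,.2693,np.radians(34.1)],-np.pi,zoff=.0355,tsegs=TS2,hsegs=HS2)
E
```

```text
finger_gap: 0.0161
t 13.13 pos [0.5459 0.3148 0.1978] yaw -146.08 gap 0.0161 F [-0.3  0.6 -1.6]
shift units [-0.009  0.004  0.669] rows 3.2 turn units [ 0.    -0.004 -0.006] rows 0.0 j6 -104.1
tray [0.5473 0.269 ] 34.08 -104.6 held [0.5461 0.3148] tcp [0.5458 0.3135 0.1978] -90.0 -> held in tray mm [24.6 38.6] dyaw -360.25
```

```bash

python3 -m crank '[[[0,0.004,0.19],[0,0,0],1],[[0,0.004,0.38],[0,0,0],1],[[0,0.004,0.55],[0,0,0],1],[[0,0.004,0.66],[0,0,0],1],[[0,0.004,0.66],[0,0,0],1]]' | tail -5
python3 -m crank '[[[0,0,0],[0,0,0],1],[[0,0,0],[0,0,0],1]]' | tail -5
python3 - <<'E'
from rel import *; import pickle
w=shot('wrist'); o=monitor.get_obs(); pickle.dump((w,o),open('w11.pkl','wb'))
q,b=rel(w,o,[.5475,.2691,np.radians(34.1)],-np.pi,zoff=.0355,tsegs=TS2,hsegs=HS2)
Rm=R.from_euler('z',q[2]).as_matrix()
for n,x,y,a in(('b4',-40,25,90),('p1',-25,-40,0)):
    g0=q[:2]+(Rm@[x/1000,y/1000,0])[:2]
    c,g=efit([w],rect(0,0,26,76,46),[*g0,q[2]+np.radians(a)],z=.008,span=(.003,.02),yw=np.radians(.3)); print(n,(1000*(Rm.T@np.r_[c[:2]-q[:2],0]))[:2].round(2)-[x,y],round(g,1))
overlay(w,[(TS2,q,0,(255,0,0)),(HS2,b,o['eef_pos'][2]-.0355,(0,255,0))],'pics/o9.png',(90,10,330,245),2.4)
E
```

```text
time: 13.6
eef_pos: [0.5445, 0.3115, 0.0627]
ee_rot: [[-0.833, -0.554, -0.006], [-0.554, 0.833, -0.003], [0.007, 0.001, -1.0]]
force: [-0.6, 0.1, -0.4]
finger_gap: 0.0158
time: 13.77
eef_pos: [0.5468, 0.3132, 0.0677]
ee_rot: [[-0.832, -0.555, 0.0], [-0.555, 0.832, -0.0], [0.0, -0.0, -1.0]]
force: [-0.5, 0.0, 0.4]
finger_gap: 0.0153
tray [0.5451 0.2677] 34.1 -88.4 held [0.5444 0.3119] tcp [0.5471 0.3136 0.0682] -76.3 -> held in tray mm [24.16 37.01] dyaw -360.4
b4 [-0.57  1.18] -107.1
p1 [1.93 1.63] -104.1
```

View pics/o9.png

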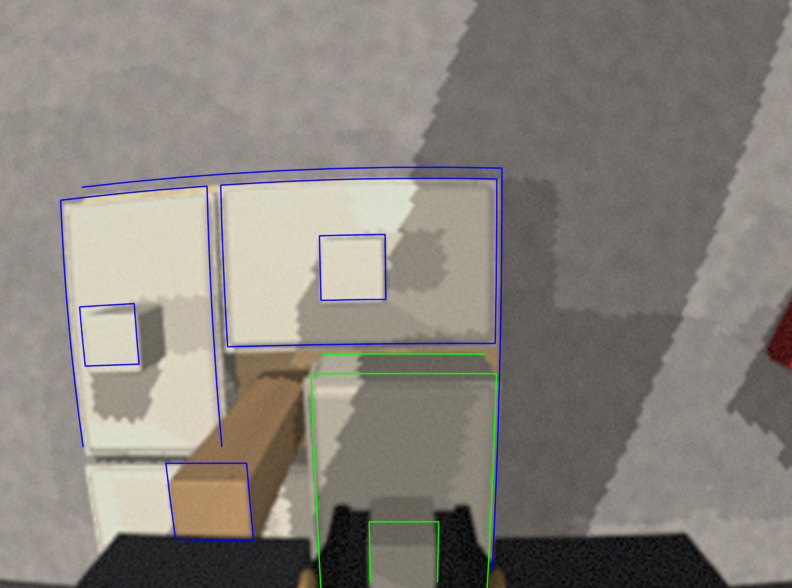

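Everything shows cleanly: p1 at (140,320) and body 4 at (360,265) with proper gaps, held body at (400,450). The held body needs about +1.2 mm in tray x and +2.8 mm in tray y.

```bash

python3 -m crank '[[[-0.006,0.014,0],[0,0,0],1],[[-0.006,0.014,0.03],[0,0,0],1],[[-0.006,0.014,0.05],[0,0,0],1],[[-0.006,0.014,0.05],[0,0,0],1],[[-0.006,0.014,0.05],[0,0,0],1]]' | tail -5
python3 - <<'E'
from rel import *; import pickle
w=shot('wrist'); o=monitor.get_obs(); pickle.dump((w,o),open('w12.pkl','wb'))
q,b=rel(w,o,[.5460,.2684,np.radians(34.1)],-np.pi,zoff=.0355,tsegs=TS2,hsegs=HS2)
Rm=R.from_euler('z',q[2]).as_matrix()
for n,x,y,a in(('b4',-40,25,90),('p1',-25,-40,0)):
    g0=q[:2]+(Rm@[x/1000,y/1000,0])[:2]
    c,g=efit([w],rect(0,0,26,76,46),[*g0,q[2]+np.radians(a)],z=.008,span=(.003,.02),yw=np.radians(.3)); print(n,(1000*(Rm.T@np.r_[c[:2]-q[:2],0]))[:2].round(2)-[x,y],round(g,1))
E
```

```text
time: 14.23
eef_pos: [0.5455, 0.3172, 0.0563]
ee_rot: [[-0.831, -0.556, -0.001], [-0.556, 0.831, -0.0], [0.001, 0.0, -1.0]]
force: [0.1, 0.7, -1.3]
finger_gap: 0.016
tray [0.5457 0.2679] 34.13 -78.4 held [0.5445 0.3171] tcp [0.5457 0.3172 0.0565] -67.3 -> held in tray mm [26.56 41.33] dyaw -360.34
b4 [-1.1   1.69] -102.2
p1 [1.39 1.9 ] -101.3
```

```bash

python3 -m crank '[[[0.004,0,0.02],[0,0,0],1],[[0.004,0,0.04],[0,0,0],1],[[0.004,0,0.055],[0,0,0],1],[[0.004,0,0.066],[0,0,0],1],[[0.004,0,0.066],[0,0,0],1]]' | tail -5
python3 -m crank '[[[0,0,0],[0,0,0],1],[[0,0,0],[0,0,0],1]]' | tail -5
```

```text
time: 14.7
eef_pos: [0.5425, 0.315, 0.0445]
ee_rot: [[-0.831, -0.557, -0.006], [-0.557, 0.831, -0.004], [0.007, 0.0, -1.0]]
force: [-5.9, -5.6, 13.3]
finger_gap: 0.0157
time: 14.87
eef_pos: [0.5425, 0.315, 0.0446]
ee_rot: [[-0.831, -0.557, -0.006], [-0.557, 0.831, -0.004], [0.007, 0.0, -1.0]]
force: [-5.4, -4.7, 12.8]
finger_gap: 0.0157
```

Lateral 7 N: it touched down mid-sway about 3 mm toward body 4. Lift slightly, settle, and set down again more slowly.

```bash

python3 -m crank '[[[0,0,-0.025],[0,0,0],1],[[0,0,-0.025],[0,0,0],1],[[0,0,-0.025],[0,0,0],1],[[0,0,-0.025],[0,0,0],1]]' | tail -5
python3 - <<'E'
from rel import *; import pickle
w=shot('wrist'); o=monitor.get_obs(); pickle.dump((w,o),open('w13.pkl','wb'))
q,b=rel(w,o,[.5457,.2679,np.radians(34.1)],-np.pi,zoff=.0355,tsegs=TS2,hsegs=HS2)
Rm=R.from_euler('z',q[2]).as_matrix()
for n,x,y,a in(('b4',-40,25,90),('p1',-25,-40,0)):
    g0=q[:2]+(Rm@[x/1000,y/1000,0])[:2]
    c,g=efit([w],rect(0,0,26,76,46),[*g0,q[2]+np.radians(a)],z=.008,span=(.003,.02),yw=np.radians(.3)); print(n,(1000*(Rm.T@np.r_[c[:2]-q[:2],0]))[:2].round(2)-[x,y],round(g,1))
E
```

```text
time: 15.2
eef_pos: [0.5454, 0.3169, 0.0481]
ee_rot: [[-0.831, -0.556, 0.0], [-0.556, 0.831, 0.0], [-0.0, 0.0, -1.0]]
force: [0.2, 0.3, -1.2]
finger_gap: 0.0157
tray [0.5465 0.2683] 34.11 -72.4 held [0.5442 0.3167] tcp [0.5453 0.3168 0.048 ] -82.0 -> held in tray mm [25.2  41.31] dyaw -360.33
b4 [-2.19  1.63] -100.8
p1 [-1.03  2.12] -109.1
```

```bash

python3 -m crank '[[[0.003,0,0.004],[0,0,0],1],[[0.003,0,0.008],[0,0,0],1],[[0.003,0,0.012],[0,0,0],1],[[0.003,0,0.016],[0,0,0],1],[[0.003,0,0.02],[0,0,0],1]]' | tail -5
python3 -m crank '[[[0,0,0.004],[0,0,0],1],[[0,0,0.004],[0,0,0],1]]' | tail -5
```

```text
time: 15.67
eef_pos: [0.5445, 0.3163, 0.0444]
ee_rot: [[-0.831, -0.556, -0.001], [-0.556, 0.831, -0.0], [0.001, 0.0, -1.0]]
force: [-2.8, -1.3, 5.1]
finger_gap: 0.016
time: 15.83
eef_pos: [0.5445, 0.3162, 0.0444]
ee_rot: [[-0.831, -0.556, -0.0], [-0.556, 0.831, -0.0], [0.001, -0.0, -1.0]]
force: [-2.4, -1.4, 4.6]
finger_gap: 0.0158
```

```bash

python3 -m crank '[[[0,0,-0.003],[0,0,0],0.1],[[0,0,-0.003],[0,0,0],0.1],[[0,0,-0.003],[0,0,0],0.1],[[0,0,-0.003],[0,0,0],0.1],[[0,0,-0.003],[0,0,0],0.1]]' | tail -5
python3 -m crank '[[[0,0,-0.06],[0,0,0],0.1],[[0,0,-0.2],[0,0,0],0.1],[[0,0,-0.4],[0,0,0],0],[[0,0,-0.6],[0,0,0],0],[[0,0,-0.8],[0,0,0],0]]' | tail -1
python3 -m crank '[[[0.15,-0.2,0],[0,0,0],0],[[0.15,-0.2,0],[0,0,0],0],[[0.15,-0.2,0],[0,0,0],0],[[0.15,-0.2,0],[0,0,0],0]]' | tail -1
python3 - <<'E'
from rel import *; import pickle
w=shot('wrist'); o=monitor.get_obs(); pickle.dump((w,o),open('w14.pkl','wb')); print(o['eef_pos'],o['finger_gap'])
for E in(ET4,ET4+rect(0,0,108,16,16)*3): q,f=efit([w],E,[.547,.269,np.radians(34.1)],span=(.004,.03)); print('tray',q,np.degrees(q[2]),f)
q,f=efit([w],rect(0,0,108,16,16),q,span=(.004,.001),yw=np.radians(.3)); print('post',q,f)
E
sed -i 's/\[.5486,.2697,np.radians(34)\]/[.547,.269,np.radians(34)]/' chk.py; python3 chk.py w14; python3 go.py .5475 .269 .17 214.1
```

```text
time: 16.25
eef_pos: [0.5447, 0.3164, 0.0441]
ee_rot: [[-0.831, -0.556, -0.0], [-0.556, 0.831, -0.0], [0.0, 0.0, -1.0]]
force: [0.3, 0.1, 0.5]
finger_gap: 0.0369
finger_gap: 0.0428
finger_gap: 0.0437
[0.54164243 0.26670416 0.2039166 ] 0.04346211493238048
tray [0.54609752 0.26855577 0.61485094] 35.22836410176811 -90.56063327941958
tray [0.54758461 0.26942146 0.58268394] 33.38533036113566 -97.95766433469737
post [0.54765527 0.2694362  0.58281634] -130.98276989366929
slab [0.54837263 0.26993951 0.59458505] 34.0672141716077 -119.20229629788157
b4 both [-6.57 -0.07] 0.0 -94.9
b4 block [-5.18  0.15] -0.030000000000001137 -123.1
b4 stub [-3.38 -0.7 ] 0.01999999999999602 -85.1
b3 both [-1.08  0.01] -0.04000000000000625 -96.3
b3 block [-2.2   0.02] -0.04999999999999716 -113.9
b3 stub [ -1.84 -24.54] -0.04000000000000625 -76.9
p1 both [-1.74  0.72] 0.07 -128.3
p1 block [-1.9   0.44] 0.01 -140.5
p1 stub [-1.58  0.91] -0.01 -117.2
p2 both [-4.8   0.29] 0.02 -82.4
p2 block [-8.3   0.21] 0.04 -91.8
p2 stub [-4.34 11.19] 0.01 -42.5
t 17.05 pos [0.5416 0.2667 0.2039] yaw -146.25 gap 0.0435 F [-0.5  0.3  0.3]
shift units [-0.031 -0.007  0.17 ] rows 0.8 turn units [ 0.002 -0.001 -0.012] rows 0.0 j6 -108.2
```

```bash

python3 -m crank '[[[-0.2,0,-0.15],[0,0,0],0],[[-0.28,0,-0.2],[0,0,0],0],[[-0.28,0,-0.2],[0,0,0],0],[[-0.28,0,-0.2],[0,0,0],0]]' | tail -1
python3 - <<'E'
from rel import *; import pickle
w=shot('wrist'); o=monitor.get_obs(); pickle.dump((w,o),open('w15.pkl','wb')); print(o['eef_pos'],o['finger_gap'])
q,f=efit([w],ET4,[.5475,.269,np.radians(34.1)],span=(.004,.03)); print('tray',q,np.degrees(q[2]),f)
overlay(w,[(rect(0,0,8,136,136)+rect(0,0,108,16,16),q,0,(255,0,0))],'pics/o10.png',(150,40,220,200),3)
E
python3 chk.py w15
```

```text
finger_gap: 0.0437
[0.58783273 0.29849412 0.24298989] 0.04372971410699433
tray [0.54716593 0.26931888 0.59139962] 33.88470207737761 -93.07657341774035
slab [0.54755224 0.26928069 0.60016254] 34.38678051895553 -129.9274965796998
b4 both [-4.18 -2.81] -0.04999999999999716 -84.5
b4 block [-3.9   0.82] -0.3299999999999983 -123.2
b4 stub [-4.19 -4.53] 0.04000000000000625 -67.5
b3 both [ 0.46 -0.52] 0.04000000000000625 -102.6
b3 block [ 0.37 -0.81] 0.06999999999999318 -122.9
b3 stub [10.31 -7.27] -0.12999999999999545 -63.0
p1 both [-1.46  0.93] -0.06 -112.8
p1 block [-1.02  0.97] -0.04 -146.1
p1 stub [ -1.44 -12.68] 0.04 -58.4
p2 both [-3.38  0.64] -0.19 -77.7
p2 block [-1.27  0.24] -0.14 -93.8
p2 stub [-7.02 11.52] 0.1 -53.7
```

View pics/o10.png

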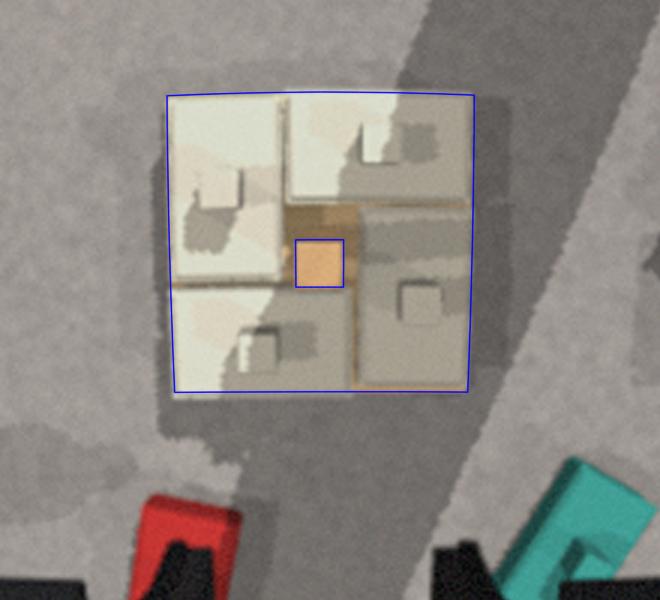

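The layer is a clean pinwheel: four bodies flat with visible gaps at (285,150), (420,203), (355,340) and (230,283), post top at (319,263), tray fit aligned. Now the post.

```bash
python3 go.py .5475 .2693 .15 214.1
```

```text
t 17.43 pos [0.5878 0.2985 0.243 ] yaw -146.14 gap 0.0437 F [-0.5  0.3 -0.4]
shift units [ 0.248 -0.009  0.465] rows 2.5 turn units [ 0.002 -0.004 -0.008] rows 0.0 j6 -106.6
```

```bash

python3 -m crank '[[[0.1,-0.009,0.1],[0,0,0],-0.1],[[0.248,-0.009,0.3],[0,0,0],-0.1],[[0.248,-0.009,0.465],[0,0,0],-0.1],[[0.248,-0.009,0.465],[0,0,0],-0.1],[[0.248,-0.009,0.465],[0,0,0],-0.1]]' | tail -1
python3 - <<'E'
from rel import *; import pickle
w=shot('wrist'); o=monitor.get_obs(); pickle.dump((w,o),open('w16.pkl','wb'))
q,f=efit([w],rect(0,0,108,16,16),[.5475,.2693,np.radians(34.1)],span=(.004,.001),sig=(2,.8),yw=np.radians(.2)); print('post',q,f)
q,f=efit([w],rect(0,0,108,16,16)*3+TS2[:10],[.5475,.2693,np.radians(34.1)],span=(.004,.001),sig=(2,.8),yw=np.radians(.2)); print('post',q,f)
E
python3 go.py .5475 .2693 .066 214.1
```

```text
finger_gap: 0.0479
post [0.54799504 0.26954324 0.59503879] -126.15621700727839
post [0.54799373 0.26954412 0.59548405] -98.14173256366682
t 17.9 pos [0.5485 0.2688 0.1512] yaw -146.21 gap 0.0477 F [1.5 0.5 0.4]
shift units [0.002 0.005 0.426] rows 2.0 turn units [ 0.001 -0.001 -0.01 ] rows 0.0 j6 -108.2
```

```bash

python3 -m crank '[[[0,0.004,0.1],[0,0,-0.01],-0.1],[[0,0.004,0.25],[0,0,-0.01],-0.1],[[0,0.004,0.38],[0,0,-0.01],-0.1],[[0,0.004,0.426],[0,0,-0.01],-0.1],[[0,0.004,0.426],[0,0,-0.01],0.2]]' 45 | tail -5
python3 -m crank '[[[0,0,0],[0,0,0],1],[[0,0,0],[0,0,0],1],[[0,0,0],[0,0,0],1],[[0,0,0],[0,0,0],1],[[0,0,0],[0,0,0],1]]' | tail -5
python3 -m crank '[[[0,0,0],[0,0,0],1],[[0,0,0],[0,0,0],1],[[0,0,0],[0,0,0],1]]' | tail -5
```

```text
time: 18.32
eef_pos: [0.5482, 0.2695, 0.0655]
ee_rot: [[-0.828, -0.561, -0.001], [-0.561, 0.828, -0.0], [0.001, 0.0, -1.0]]
force: [-0.1, -0.5, -0.1]
finger_gap: 0.0456
time: 18.73
eef_pos: [0.5485, 0.2696, 0.0673]
ee_rot: [[-0.828, -0.56, 0.002], [-0.56, 0.828, 0.001], [-0.002, -0.0, -1.0]]
force: [-0.8, 2.2, 4.3]
finger_gap: 0.0163
time: 18.98
eef_pos: [0.5485, 0.2696, 0.0673]
ee_rot: [[-0.828, -0.56, 0.002], [-0.56, 0.828, 0.001], [-0.002, -0.0, -1.0]]
force: [-0.9, 0.6, 5.9]
finger_gap: 0.0158
```

```bash

python3 -m crank '[[[0,0,-0.02],[0,0,0],1],[[0,0,-0.06],[0,0,0],1],[[0,0,-0.12],[0,0,0],1],[[0,0,-0.19],[0,0,0],1],[[0,0,-0.26],[0,0,0],1]]' | tail -5
python3 -m crank '[[[0,0,-0.08],[0,0,0],1],[[0,0,-0.17],[0,0,0],1],[[0,0,-0.27],[0,0,0],1],[[0,0,-0.37],[0,0,0],1],[[0,0,-0.45],[0,0,0],1]]' | tail -1
python3 -m crank '[[[0,0,-0.04],[0,0,0],1],[[0,0,-0.07],[0,0,0],1],[[0,0,-0.08],[0,0,0],1],[[0,0,-0.08],[0,0,0],1]]' | tail -5
python3 go.py .5450 -.2755 .225 174.7
python3 - <<'E'
from rel import *; import pickle
w=shot('wrist'); o=monitor.get_obs(); pickle.dump((w,o),open('w17.pkl','wb')); p=o['eef_pos']; M=np.array(o['ee_rot'])
print(o['torque'],o['force'])
E
```

```text
time: 19.4
eef_pos: [0.5474, 0.2689, 0.1186]
ee_rot: [[-0.828, -0.561, -0.001], [-0.561, 0.828, -0.001], [0.001, 0.0, -1.0]]
force: [0.6, 0.5, -4.9]
finger_gap: 0.0159
finger_gap: 0.0153
time: 20.15
eef_pos: [0.5475, 0.2691, 0.2239]
ee_rot: [[-0.828, -0.561, -0.001], [-0.561, 0.828, -0.0], [0.001, 0.0, -1.0]]
force: [-0.0, -0.1, -4.6]
finger_gap: 0.0158
t 20.15 pos [0.5475 0.2691 0.2239] yaw -145.91 gap 0.0158 F [-0.  -0.1 -4.6]
shift units [ 1.537 -2.248 -0.005] rows 13.1 turn units [-0.000e+00 -1.000e-03  1.313e+00] rows 5.5 j6 -108.4
[0.07042781 0.0666515  0.02576188] [-0.83095389  0.33819455 -4.73143651]
```

Loaded tray hangs (≈4.6 N). I'll rotate first, to keep joint 6 in range, then translate.

```bash

python3 -m crank '[[[0,0,0],[0,0,0.06],1],[[0,0,0],[0,0,0.18],1],[[0,0,0],[0,0,0.32],1],[[0,0,0],[0,0,0.47],1],[[0,0,0],[0,0,0.62],1]]' | tail -1
python3 -m crank '[[[0,0,0],[0,0,0.15],1],[[0,0,0],[0,0,0.3],1],[[0,0,0],[0,0,0.45],1],[[0,0,0],[0,0,0.58],1],[[0,0,0],[0,0,0.66],1]]' | tail -1
python3 -m crank '[[[0,0,0],[0,0,0.033],1],[[0,0,0],[0,0,0.033],1]]' | tail -1
python3 go.py .5450 -.2755 .225 174.7
```

```text
finger_gap: 0.0157
finger_gap: 0.0156
finger_gap: 0.0158
t 21.2 pos [0.5473 0.269  0.2229] yaw 174.71 gap 0.0158 F [ 0.2  0.2 -3.9]
shift units [-0.239 -2.712 -0.009] rows 13.1 turn units [-0.002 -0.004  0.   ] rows 0.0 j6 -69.0
```

```bash

python3 -m crank '[[[-0.003,-0.03,0],[0,0,0],1],[[-0.008,-0.09,0],[0,0,0],1],[[-0.015,-0.17,0],[0,0,0],1],[[-0.023,-0.26,0],[0,0,0],1],[[-0.032,-0.36,0],[0,0,0],1]]' | tail -1
python3 -m crank '[[[-0.009,-0.1,0],[0,0,0],1],[[-0.018,-0.2,0],[0,0,0],1],[[-0.027,-0.3,0],[0,0,0],1],[[-0.036,-0.4,0],[0,0,0],1],[[-0.044,-0.5,0],[0,0,0],1]]' | tail -1
python3 -m crank '[[[-0.009,-0.1,0],[0,0,0],1],[[-0.018,-0.2,0],[0,0,0],1],[[-0.027,-0.29,0],[0,0,0],1],[[-0.036,-0.36,0],[0,0,0],1],[[-0.044,-0.4,0],[0,0,0],1]]' | tail -1
python3 -m crank '[[[0,0,0],[0,0,0],1],[[0,0,0],[0,0,0],1]]' | tail -1
cat > hat.py <<'E'
from rel import *; import pickle,sys
w=shot('wrist'); o=monitor.get_obs(); pickle.dump((w,o),open(sys.argv[1]+'.pkl','wb')); print(o['time'],o['eef_pos'])
C,D=pickle.load(open('m1.pkl','rb'))
EO=rect(0,0,120,200,200); EL=rect(0,0,126,150,150); EI=rect(0,0,120,138,138)
p0=[.5440,-.2750,np.radians(-5.2)]
for n,c in(('wrist',[w]),('top',[C['top']]),('scene',[C['scene']])):
  for m,E in(('outer',EO),('lip',EL),('inner',EI),('all',EO+EL+EI)):
    q,f=efit(c,E,p0,span=(.004,.02),yw=np.radians(1)); print(n,m,q[:2].round(4),np.degrees(q[2]).round(2),round(f,1), 'in view',np.round(project(c[0],place([np.array([s[0] for s in E[:4]])],q)[0])).astype(int).tolist() if n=='wrist' and m in('outer','lip') else '')
E
python3 hat.py w18; python3 go.py .5450 -.2755 .225 174.7
```

```text
finger_gap: 0.0154
finger_gap: 0.0159
finger_gap: 0.0158
finger_gap: 0.0159
22.6667 [0.5482529  0.01631669 0.22403079]
wrist outer [ 0.5432 -0.275 ] -5.29 -44.0 in view [[-34, 131], [-3, 265], [101, 283], [71, 113]]
wrist lip [ 0.5483 -0.278 ] -5.73 -57.7 in view [[-26, 153], [-1, 257], [76, 270], [51, 145]]
wrist inner [ 0.5424 -0.2762] -5.36 -57.8 in view 
wrist all [ 0.5427 -0.277 ] -5.74 -51.6 in view 
top outer [ 0.541  -0.2748] -5.22 -76.4 in view 
top lip [ 0.5462 -0.2773] -5.22 -106.8 in view 
top inner [ 0.5403 -0.2736] -5.26 -131.9 in view 
top all [ 0.54  -0.275] -5.19 -95.4 in view 
scene outer [ 0.5458 -0.2738] -5.18 -81.3 in view 
scene lip [ 0.5445 -0.265 ] -5.16 -75.0 in view 
scene inner [ 0.546 -0.274] -5.41 -89.3 in view 
scene all [ 0.5451 -0.2743] -5.28 -79.4 in view 
t 22.67 pos [0.5483 0.0163 0.224 ] yaw 174.68 gap 0.0159 F [-0.1  0.6 -4.9]
shift units [-0.119 -1.454 -0.006] rows 7.0 turn units [ 0.001 -0.001 -0.001] rows 0.0 j6 -94.7
```

```bash

python3 -m crank '[[[-0.003,-0.03,0],[0,0,0],1],[[-0.009,-0.1,0],[0,0,0],1],[[-0.017,-0.19,0],[0,0,0],1],[[-0.025,-0.28,0],[0,0,0],1],[[-0.03,-0.35,0],[0,0,0],1]]' | tail -1
python3 -m crank '[[[-0.003,-0.04,0],[0,0,0],1],[[-0.003,-0.05,0],[0,0,0],1],[[-0.003,-0.05,0],[0,0,0],1],[[-0.003,-0.05,0],[0,0,0],1]]' | tail -1
python3 hat.py w19 | grep -v 'top\|scene'; python3 go.py .5450 -.2755 .225 174.7
```

```text
finger_gap: 0.0159
finger_gap: 0.0156
23.4667 [ 0.54751474 -0.06319866  0.22397698]
wrist outer [ 0.5376 -0.2762] -5.69 -58.2 in view [[-3, 114], [26, 264], [156, 280], [136, 94]]
wrist lip [ 0.5485 -0.2787] -5.31 -74.6 in view [[8, 144], [33, 259], [131, 271], [111, 134]]
wrist inner [ 0.5426 -0.2762] -5.02 -89.6 in view 
wrist all [ 0.5431 -0.2766] -5.22 -69.0 in view 
t 23.47 pos [ 0.5475 -0.0632  0.224 ] yaw 174.75 gap 0.0159 F [-0.4  0.3 -4.1]
shift units [-0.085 -1.058 -0.006] rows 5.1 turn units [ 0.001 -0.001  0.002] rows 0.0 j6 -103.0
```

```bash

python3 -m crank '[[[-0.002,-0.03,0],[0,0,0],1],[[-0.007,-0.1,0],[0,0,0],1],[[-0.014,-0.19,0],[0,0,0],1],[[-0.021,-0.29,0],[0,0,0],1],[[-0.028,-0.39,0],[0,0,0],1]]' | tail -1
python3 -m crank '[[[-0.007,-0.1,0],[0,0,0],1],[[-0.014,-0.2,0],[0,0,0],1],[[-0.021,-0.3,0],[0,0,0],1],[[-0.028,-0.4,0],[0,0,0],1],[[-0.035,-0.48,0],[0,0,0],1]]' | tail -1
python3 -m crank '[[[-0.006,-0.07,0],[0,0,0],1],[[-0.01,-0.13,0],[0,0,0],1],[[-0.012,-0.17,0],[0,0,0],1],[[-0.012,-0.19,0],[0,0,0],1],[[-0.012,-0.194,0],[0,0,0],1]]' | tail -1
python3 -m crank '[[[0,0,0.03],[0,0,0],1],[[0,0,0.06],[0,0,0],1],[[0,0,0.08],[0,0,0],1],[[0,0,0.08],[0,0,0],1],[[0,0,0.08],[0,0,0],1]]' | tail -5
cat > hat2.py <<'E'
from rel import *; import pickle,sys
w=shot('wrist'); o=monitor.get_obs(); pickle.dump((w,o),open(sys.argv[1]+'.pkl','wb')); p=o['eef_pos']; print(o['time'],p,o['force'].round(1))
a=np.arctan2(o['ee_rot'][1,0],o['ee_rot'][0,0])-np.pi
# tool +x = box -x side. rect edges 0=-y 1=+x 2=+y 3=-x ; visible: -x, and the -x halves of +-y
def half(r): return [(np.array([r[0][0][0],r[0][0][1],r[0][0][2]]),(r[0][0]+r[0][1])/2),((r[2][0]+r[2][1])/2,r[2][1]),r[3]]
def F(r): return half(r)*1
for nm,E in(('outer',F(rect(0,0,120,200,200))),('lip',F(rect(0,0,126,150,150))),('outer+lip',F(rect(0,0,120,200,200))+F(rect(0,0,126,150,150)))):
    for s in ((2,.8),(1,.8)):
        q,f=efit([w],E,[.543,-.2764,np.radians(-5.2)],span=(.003,.01),sig=s,yw=np.radians(.5)); print('box',nm,q[:2].round(4),np.degrees(q[2]).round(2),round(f,1))
for zo in(.0673,):
    t,f=efit([w],F(rect(0,0,8,136,136))+ebody(-40,25,0)+ebody(-25,-40,1),[p[0],p[1],a],z=p[2]-zo,span=(.003,.01),sig=(2,.8),yw=np.radians(.5)); print('tray',t[:2].round(4),np.degrees(t[2]).round(2),round(f,1))
    t,f=efit([w],F(rect(0,0,8,136,136)),[p[0],p[1],a],z=p[2]-zo,span=(.003,.01),sig=(2,.8),yw=np.radians(.5)); print('slab',t[:2].round(4),np.degrees(t[2]).round(2),round(f,1))
E
python3 hat2.py w20; python3 go.py .5430 -.2764 .205 174.8
```

```text
finger_gap: 0.0157
finger_gap: 0.0158
finger_gap: 0.0156
time: 25.13
eef_pos: [0.5428, -0.2766, 0.2074]
ee_rot: [[-0.996, 0.092, -0.001], [0.092, 0.996, 0.001], [0.001, 0.001, -1.0]]
force: [0.5, 0.8, -3.6]
finger_gap: 0.0157
25.1833 [ 0.54305741 -0.27698537  0.20778283] [ 0.1  0.9 -4. ]
box outer [ 0.5431 -0.2754] -5.31 -28.6
box outer [ 0.543  -0.2754] -5.31 -28.6
box lip [ 0.5432 -0.2789] -5.28 -95.6
box lip [ 0.5431 -0.279 ] -5.3 -95.6
box outer+lip [ 0.5432 -0.2757] -5.27 -55.4
box outer+lip [ 0.543  -0.2785] -5.3 -54.4
tray [ 0.5406 -0.2757] -5.22 -77.6
slab [ 0.5416 -0.2787] -5.21 -99.7
t 25.18 pos [ 0.5431 -0.277   0.2078] yaw 174.74 gap 0.0159 F [ 0.1  0.9 -4. ]
shift units [0.001 0.003 0.014] rows 0.1 turn units [ 0.001 -0.001 -0.002] rows 0.0 j6 -122.3
```

```bash

python3 -m crank '[[[-0.003,0,0.02],[0,0,0],1],[[-0.003,0,0.04],[0,0,0],1],[[-0.003,0,0.055],[0,0,0],1],[[-0.003,0,0.06],[0,0,0],1],[[-0.003,0,0.06],[0,0,0],1]]' | tail -5
python3 hat2.py w21
```

```text
time: 25.6
eef_pos: [0.5433, -0.2773, 0.1955]
ee_rot: [[-0.996, 0.092, -0.001], [0.092, 0.996, 0.001], [0.001, 0.001, -1.0]]
force: [0.1, -1.0, -3.8]
finger_gap: 0.0161
25.65 [ 0.5434705  -0.27745773  0.19577038] [ 0.3 -0.3 -4.2]
box outer [ 0.543  -0.2755] -5.32 -29.1
box outer [ 0.543  -0.2756] -5.33 -29.1
box lip [ 0.5436 -0.2762] -5.2 -141.4
box lip [ 0.5436 -0.2761] -5.18 -141.4
box outer+lip [ 0.5433 -0.276 ] -5.3 -84.0
box outer+lip [ 0.5434 -0.276 ] -5.31 -84.0
tray [ 0.5411 -0.2756] -5.18 -78.9
slab [ 0.5429 -0.2725] -5.29 -100.8
```

```bash

python3 -m crank '[[[-0.007,0.002,0],[0,0,0],1],[[-0.007,0.002,0.007],[0,0,0],1],[[-0.007,0.002,0.014],[0,0,0],1],[[-0.007,0.002,0.02],[0,0,0],1],[[-0.007,0.002,0.02],[0,0,0],1]]' | tail -5
python3 -m crank '[[[0,0,0.006],[0,0,0],1],[[0,0,0.012],[0,0,0],1],[[0,0,0.016],[0,0,0],1],[[0,0,0.016],[0,0,0],1]]' | tail -5
python3 hat2.py w22; python3 go.py .5446 -.2770 .1875 174.8
```

```text
time: 26.07
eef_pos: [0.5448, -0.2771, 0.1917]
ee_rot: [[-0.996, 0.092, -0.001], [0.092, 0.996, 0.0], [0.001, 0.0, -1.0]]
force: [-0.1, 0.3, -4.7]
finger_gap: 0.0157
time: 26.4
eef_pos: [0.5449, -0.2772, 0.1886]
ee_rot: [[-0.996, 0.092, -0.0], [0.092, 0.996, 0.0], [0.0, 0.0, -1.0]]
force: [-1.3, 0.2, -3.5]
finger_gap: 0.0156
26.45 [ 0.5449509  -0.27718845  0.18869294] [ 1.1  0.8 -3.5]
box outer [ 0.5431 -0.2754] -5.29 -28.8
box outer [ 0.5431 -0.2754] -5.3 -28.8
box lip [ 0.5436 -0.2733] -5.19 -110.9
box lip [ 0.5436 -0.2732] -5.14 -110.9
box outer+lip [ 0.5434 -0.2738] -5.15 -64.3
box outer+lip [ 0.5434 -0.2738] -5.15 -64.3
tray [ 0.5427 -0.2766] -5.16 -79.5
slab [ 0.5424 -0.2783] -5.25 -99.4
t 26.45 pos [ 0.545  -0.2772  0.1887] yaw 174.7 gap 0.0157 F [ 1.1  0.8 -3.5]
shift units [0.002 0.001 0.006] rows 0.0 turn units [ 0.    -0.001 -0.003] rows 0.0 j6 -122.1
```

Underside already inside the lip, no contact force. Continue in small steps, watching forces.

```bash

python3 -m crank '[[[0,0,0.003],[0,0,0],1],[[0,0,0.006],[0,0,0],1],[[0,0,0.008],[0,0,0],1],[[0,0,0.008],[0,0,0],1]]' | sed -n '1,2p;4p'
python3 -m crank '[[[0,0,0.003],[0,0,0],1],[[0,0,0.006],[0,0,0],1],[[0,0,0.008],[0,0,0],1],[[0,0,0.008],[0,0,0],1]]' | sed -n '1,4p'
python3 -c "
from bench import monitor as m;o=m.get_obs();print(o['torque'].round(2))"
```

```text
time: 26.78
eef_pos: [0.5451, -0.2774, 0.1876]
force: [0.2, -0.2, -1.9]
time: 27.12
eef_pos: [0.545, -0.2773, 0.1873]
ee_rot: [[-0.996, 0.092, 0.001], [0.092, 0.996, -0.001], [-0.001, -0.001, -1.0]]
force: [-3.3, 1.5, 5.6]
[ 0.25  0.35 -0.01]
```

Contact on the bevel: 10 N up, pushing −x, +y. Ease in that direction and watch.

```bash

python3 -m crank '[[[0.003,0.005,-0.004],[0,0,0],1],[[0.004,0.005,-0.004],[0,0,0],1],[[0.004,0.005,-0.004],[0,0,0],1]]' | sed -n '1,2p;4p'
python3 -m crank '[[[0,0,0.003],[0,0,0],1],[[0,0,0.006],[0,0,0],1],[[0,0,0.009],[0,0,0],1],[[0,0,0.009],[0,0,0],1]]' | sed -n '1,4p'
python3 -c "
from bench import monitor as m;o=m.get_obs();print(o['torque'].round(2))"
```

```text
time: 27.37
eef_pos: [0.5442, -0.2759, 0.1859]
force: [0.1, -0.4, -3.7]
time: 27.7
eef_pos: [0.5442, -0.2761, 0.1841]
ee_rot: [[-0.996, 0.092, -0.001], [0.092, 0.996, 0.001], [0.001, 0.001, -1.0]]
force: [-0.7, 0.1, -4.5]
[-0.01  0.03  0.  ]
```

Free and entering (underside ≈ 117 mm, below the lid top). Continue down.

```bash

python3 -m crank '[[[0,0,0.006],[0,0,0],1],[[0,0,0.012],[0,0,0],1],[[0,0,0.02],[0,0,0],1],[[0,0,0.028],[0,0,0],1],[[0,0,0.03],[0,0,0],1]]' | sed -n '1,2p;4p'
python3 -m crank '[[[0,0,0.006],[0,0,0],1],[[0,0,0.012],[0,0,0],1],[[0,0,0.02],[0,0,0],1],[[0,0,0.028],[0,0,0],1],[[0,0,0.03],[0,0,0],1]]' | sed -n '1,2p;4p'
python3 -c "
from bench import monitor as m;o=m.get_obs();print(o['torque'].round(2))"
```

```text
time: 28.12
eef_pos: [0.5442, -0.276, 0.1782]
force: [0.5, 0.3, -4.7]
time: 28.53
eef_pos: [0.5442, -0.2761, 0.1723]
force: [0.4, 0.7, -5.5]
[ 0.04 -0.02  0.03]
```

```bash

python3 -m crank '[[[0,0,0.01],[0,0,0],1],[[0,0,0.025],[0,0,0],1],[[0,0,0.045],[0,0,0],1],[[0,0,0.065],[0,0,0],1],[[0,0,0.085],[0,0,0],1]]' | sed -n '1,2p;4p'
python3 -m crank '[[[0,0,0.02],[0,0,0],1],[[0,0,0.04],[0,0,0],1],[[0,0,0.06],[0,0,0],1],[[0,0,0.08],[0,0,0],1],[[0,0,0.1],[0,0,0],1]]' | sed -n '1,2p;4p'
python3 -m crank '[[[0,0,0.02],[0,0,0],1],[[0,0,0.04],[0,0,0],1],[[0,0,0.06],[0,0,0],1],[[0,0,0.08],[0,0,0],1],[[0,0,0.095],[0,0,0],1]]' | sed -n '1,2p;4p'
python3 -m crank '[[[0,0,0.015],[0,0,0],1],[[0,0,0.018],[0,0,0],1],[[0,0,0.018],[0,0,0],1],[[0,0,0.018],[0,0,0],1]]'
python3 -c "
from rel import *; import pickle
o=monitor.get_obs();print(o['torque'].round(2))
w=shot('wrist'); p=o['eef_pos']; a=np.arctan2(o['ee_rot'][1,0],o['ee_rot'][0,0])-np.pi
q,f=efit([w],ebody(-40,25,0)+ebody(-25,-40,1)+rect(0,0,108,16,16),[p[0],p[1],a],z=p[2]-.0673,span=(.003,.02),sig=(2,.8),yw=np.radians(1),zfree=True);print('tray',q,np.degrees(q[2]),np.degrees(a),f)"
```

```text
time: 28.95
eef_pos: [0.5442, -0.2761, 0.1551]
force: [0.1, 0.4, -4.0]
time: 29.37
eef_pos: [0.5444, -0.2762, 0.1352]
force: [-0.6, -0.1, -4.3]
time: 29.78
eef_pos: [0.5443, -0.2761, 0.1161]
force: [0.1, -0.4, -4.0]
time: 30.12
eef_pos: [0.5444, -0.2763, 0.1131]
ee_rot: [[-0.996, 0.092, 0.0], [0.092, 0.996, -0.0], [-0.0, -0.0, -1.0]]
force: [0.1, 0.5, -4.5]
finger_gap: 0.0159
[-0.01 -0.    0.07]
tray [ 0.53972019 -0.27496473 -0.09284813  0.04504361] -5.319805997920187 -5.297029127734876 -84.60788574049892
```

Level, hanging free with the full load, underside ≈ 45 mm. Quick bystander check, then hand in.

```bash
python3 - <<'E'
from vis import *; import pickle
C,D=pickle.load(open('m1.pkl','rb'))
for n in('top','scene'):
    c=shot(n); g0=cv2.cvtColor(C[n]['frame'],cv2.COLOR_RGB2GRAY).astype(np.float32); g=cv2.cvtColor(c['frame'],cv2.COLOR_RGB2GRAY).astype(np.float32)
    for nm,P in(('tin',(.548,.019,.022)),('glue',(.749,.174,.09)),('vial',(.751,-.057,.05)),('jar',(.743,-.196,.04))):
        u=project(c,[P])[0].astype(int); s=np.s_[u[1]-14:u[1]+15,u[0]-14:u[0]+15]
        (dx,dy),r=cv2.phaseCorrelate(g0[s].copy(),g[s].copy(),cv2.createHanningWindow((29,29),cv2.CV_32F)); print(n,nm,round(dx,2),round(dy,2),round(r,2))
from bench import ticket
o=monitor.get_obs(); print(o['time'],o['force'].round(1),o['finger_gap'],o['eef_pos'])
ticket.finish_job()
E
```

```text
top tin 0.02 0.0 1.0
top glue 0.01 0.31 0.82
top vial -0.25 0.11 0.93
top jar 0.1 -0.07 0.89
scene tin -0.18 0.24 0.85
scene glue 0.24 0.02 0.85
scene vial -0.01 -0.07 0.96
scene jar 0.13 -0.2 0.8
30.2667 [ 0.1 -0.7 -3.5] 0.015877936485976893 [ 0.54450467 -0.27630155  0.11332308]
the job is handed in; nothing more can be done
```

I set both loose wagon bodies into the empty places, then lowered the loaded tray through the hatch. I handed the job in at 30.3 s, still holding the tray by its post.

**Last checks that came out well**
- **Height:** the slab's underside is at about 45 mm by arm pose and camera fit. That leaves it about 25 mm above the glass, with the stubs about 19 mm below the lid's top.
- **Load:** the post is gripped at 16 mm. Just before hand-in the load read 4.5 N, the full weight, with no side force or moment, so the tray hangs free and level. The very last reading was 3.5 N, within the spread seen while it hung.
- **Bystanders:** the tin, glue bottle, vial and jar showed image shifts of 0.3 px or less in both fixed cameras (up to about 1 mm), so none was moved.

**What went wrong or disagreed**
- **Empty first lift:** I lifted before the fingers had closed; the body had not moved and I gripped it again.
- **Second body:** it touched down about 3 mm off, so I lifted it slightly and set it down again.
- **Hatch bevel:** the tray touched it once, about 10 N up; I shifted it about 1 mm and it went through without force.
- **Body positions:** fits of single bodies on the tray scattered by 2–4 mm, worse where hidden. Body 4 read about 2–3 mm off its place, part of it already there before the second body was set down. The last layer picture showed a clean pinwheel with gaps on all sides.
- **Tray centre:** the last fit of the tray in the box came out about 4.5 mm off the arm pose in x. It was partly hidden, so I trusted the arm pose and the free passage.

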